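# Put the scrapers back in the clip rack

### The job

Put both scrapers away in the tool rack: hook each blade under the rack's lip and swing the handle down until its steel neck snaps fully home in the free spring clip that fits it, with the blade's edge pushed right up to the back of the channel. Feel for the back and press gently: do not ram the blades into the rack. Leave the spatula in its clip and do not disturb the other things on the bench.

Things in the scene. Friction and masses are not known exactly. Their poses are not given: they have to be found in the camera images.
- rack: Grey sheet-metal tool rack fixed on the bench, 136 (x) x 236 (y) x 41 mm high. Origin: centre of its underside; x runs along the stored tools from handle to blade, z up. Base plate 4 mm thick; no base under the handles (x below -68). Three spring clips in a row along y at x = -48 (y = -75, 0, +75 mm; which is where varies). Along the far (+x) edge a channel with a lip takes the blades.
- lip (a point): Middle of the lip's free edge, lower corner: rack x = 52 mm, 38.5 mm high. Axes as the rack's. The lip (3 mm thick) roofs the channel: floor 5 mm below it (floor from x = 36), closed back 12 mm behind its edge (x = 64), open towards the clips. A blade goes in tilted: handle raised 13 degrees to clear the clips, edge on the floor, easing to 9 at the back; then the handle swings down.
- clip_wide_seat (a point): Seat of the widest clip = where the neck's middle lies when home, 36 mm over the bench; axes as the rack's. Two sprung steel jaws, 14 mm long in x, open upwards: mouth 16 mm above the seat and 23 mm wide, throat 13 mm; a fixed saddle stops the neck at the seat. Snaps over a 20 mm neck pressed down with about 10 to 20 N. Fits the broad scraper.
- clip_narrow_seat (a point): Seat of the narrowest clip = where the neck's middle lies when home, 36 mm over the bench; axes as the rack's. Two sprung steel jaws, 14 mm long in x, open upwards: mouth 14 mm above the seat and 19 mm wide, throat 8 mm; a fixed saddle stops the neck at the seat. Snaps over a 14 mm neck pressed down with about 10 to 20 N. Fits the slim scraper.
- broad_center (a point): Middle of the broad scraper's black handle, half-way up (12 mm over the bench as it lies). Handle 100 long (-50 to +50 in x), 28 wide, 24 mm high. x points along the tool to the blade's edge, z up. About 160 g (varies), balanced 15 to 20 mm ahead of here. Starts flat on the bench left or right of the rack, blade away from the robot.
- broad_neck (a point): Middle of the broad scraper's round steel neck, 20 mm diameter, 28 mm long between handle and blade; 65 mm ahead of the handle's middle on its mid-line. Same axes.
- broad_tip (a point): Middle of the broad scraper's blade edge, 175 mm ahead of the handle's middle, 110 mm ahead of the neck's. Steel blade 50 mm wide, 97 long, 2.6 thick, flat on the mid-line. Same axes.
- slim_center (a point): Middle of the slim scraper's black handle, half-way up (10 mm over the bench as it lies). Handle 100 long (-50 to +50 in x), 22 wide, 20 mm high. x points along the tool to the blade's edge, z up. About 110 g (varies), balanced 15 to 20 mm ahead of here. Starts flat on the bench left or right of the rack, blade away from the robot.
- slim_neck (a point): Middle of the slim scraper's round steel neck, 14 mm diameter, 28 mm long between handle and blade; 65 mm ahead of the handle's middle on its mid-line. Same axes.
- slim_tip (a point): Middle of the slim scraper's blade edge, 175 mm ahead of the handle's middle, 110 mm ahead of the neck's. Steel blade 22 mm wide, 97 long, 2.6 thick, flat on the mid-line. Same axes.
- spatula_neck (a point): Middle of the neck of the orange plastic spatula (34 mm blade, handle 26 x 22 x 100 mm behind the neck towards -x of the rack), a bystander already parked in the third, middle-sized clip, level, blade under the lip.
- wash_bottle: Bystander: white bottle with a grey cap, 64 mm diameter, 170 mm high; origin under its middle.
- printed_gear: Bystander: grey printed gear with a hub, 66 mm over its teeth, 24 mm high; origin under its middle.
- printed_bracket: Bystander: grey printed angle bracket, 60 x 40 mm foot, 56 mm high; origin under the foot's middle.
Not all that is in view belongs to the job. Several things look just like the part that bears broad_center: the one meant starts farthest to the robot's right.

How it is judged:
By the outcome, as a careful person would: the job done as asked, in the order asked, and still so for the second after the job is handed in, with the robot touching nothing.
It also fails if it takes over 72 s, if anything falls off the work surface, if the arm or the gripper's body presses on something with over 40 N, if the wrist force passes 120 N, or if a joint passes its speed limit or range.

### The arm

A 6-joint arm with a two-finger parallel gripper is mounted at the origin on the work surface. World frame = base frame: x ahead of the robot, y to its left, z up, the work surface at z = 0. Lengths are in m, angles in rad, forces in N, time in s.
With the tool pointing down it reaches from about 0.375 to 0.975 m from the base axis. Payload 3.8 kg.
Tool frame: the origin (TCP) lies on the centre line of the jaws, within the pads' length; the fingertips stand 25 mm ahead of it and the grasp point (between the pads) lies 6 mm ahead of it; z points along the fingers, y is the direction in which the jaws open and shut (so a half turn about z gives the same grasp; the last joint's range is limited). The gripper opens to 85 mm and grips with 20 to 120 N. Pads are 22 mm wide; open, the fingers measure 114 mm over their backs; the gripper's body (76 mm by 85 mm) begins 54 mm behind the grasp point. The pads swing forward as they close: fully open they stand 13 mm farther back than shut.
Start: joints at [1.3, 0.264, 1.604, -0, 1.274, -0.037], TCP at [0.156, 0.657, 0.256] pointing down, gripper open.
Joint ranges: [-2.63, 2.63], [-0.94, 2.18], [0.31, 2.57], [-1.31, 4.45], [0, 2.66], [-2.55, 2.55]. Speed limits (rad/s): [2.57, 2.57, 3.14, 3.14, 3.14, 3.14].

### API

Orientations are given as a rotation vector (axis times angle).
In Python, from workcell import bot gives the robot as it stands.
- The arm moves only by the tool servo_tool, never from a script. Its argument "moves" is a list of rows, each a list of 3 entries, a list of its own where there are three numbers: the closure in counts, from 0 (fully open) to 255 (shut), then the shift along the tool's x, y, z in m, then the turn about the tool's z in rad. A call has exactly 8 rows; each row shifts and turns the pose as measured when the row begins, along the tool's axes as they then stand; what a row does not reach is not made up. A row lasts 1/12 s, in which the tool goes at most 41.7 mm and 7.16 degrees, less where a joint would pass 70% of its speed; a pose out of reach is approached as far as the arm can. A call is refused whole if a number of a shift passes 0.0417 or a number of a turn 0.125, either way. A call with a gripper value outside its range is refused whole. The fingers move at their own pace and stop on an object; "newtons" is the grip in N (left out, the last holds). Time passes only in rows, so rows that do not move let the fingers close, or fill a call up. It gives the time, the measured TCP pose, the force and the opening at its end, in the units of the state.
- bot.read_state(): the state, without advancing time (a new reading comes with each control period).
- bot.read_camera(name): name is "scene" or "top" or "wrist"; returns a dict with "pixels" (420x560x3 uint8, red, green, blue), "depth" (420x560 float32, m along the optical axis (not along the pixel's ray), 0 where there is no reading), "intrinsics" (3x3 intrinsics, pixels), "dist" ([k1, k2, p1, p2, k3] as OpenCV has them; the pictures are not rectified), "R" (3x3) and "t" (3): a world point X has camera coordinates R X + t. Camera axes: x right, y down, z forward; pixel columns grow to the right and rows downward; lengths in m; the calibration is good to about 2 mm. A picture is of the moment at which its call begins.
- bot.finish_job(): hands the job in, once; it reports no verdict.
The state is a dict: "time": time; "q": joint angles; "joint_vel": joint speeds; "joint_torque": joint torques, N m; "tool_pos": TCP position; "tcp_rot": TCP orientation; "wrist_force": force on the tool from outside, world axes, zero at the start; "torque": the same for the moment, N m; "width": opening from 0.0 (shut) to 1.0 (fully open).
Only numpy, scipy, OpenCV 4.12 (cv2) and the standard library are available. Lean on these libraries where they do the work, as an engineer would, in place of code of your own. Each camera call takes 0.05 s, during which the arm holds its last target.

## Working session

There is one attempt and no reset: what is moved stays moved. The work goes in short steps, Python scripts to look and compute and a tool call to move; the robot and the scene stay as the last step left them, time stands still between calls to the robot, and variables do not carry over. Pictures are saved under pics/ and viewed, and the job is handed in when it is done.

Besides the shell and the picture viewer there is one more tool, called after ">>>" as a command line: name --argument value ..., lists and objects as JSON in quotes. servo_tool: Moves the arm, as the interface text tells. Its arguments: {"type":"object","properties":{"moves":{"type":"array","items":{"type":"array"}},"newtons":{"type":"number"}},"required":["moves"]}

```bash
ls; mkdir -p pics; python3 - <<'E'
from workcell import bot
import cv2,numpy as np
s=bot.read_state()
for k,v in s.items(): print(k,np.round(v,4))
for n in ["scene","top"]:
    c=bot.read_camera(n); cv2.imwrite(f"pics/{n}0.png",cv2.cvtColor(c["pixels"],cv2.COLOR_RGB2BGR))
    np.savez(f"{n}0.npz",**c); print(n,c["intrinsics"],c["dist"],c["R"],c["t"])
E
```

```text
pics
time 0.0
q [ 1.3001  0.2647  1.6054  0.      1.2737 -0.0369]
joint_vel [ 0.0008 -0.0017  0.0016  0.0003 -0.0007  0.0017]
joint_torque [ 3.00000e-04 -5.15125e+01 -3.67302e+01  1.00000e-04  1.32000e-02
 -0.00000e+00]
tool_pos [0.1562 0.656  0.255 ]
tcp_rot [-0.3664 -3.1198  0.0035]
wrist_force [-0.1085  0.8177 -1.305 ]
torque [-0.0181  0.0039 -0.0073]
width 0.9989
scene [[452.51515488   0.         280.97929204]
 [  0.         452.51515488 212.65916385]
 [  0.           0.           1.        ]] [-0.03630296  0.          0.          0.          0.        ] [[ 0.77252711  0.63467929 -0.01959737]
 [ 0.40449711 -0.51567256 -0.75529061]
 [-0.48947314  0.57555539 -0.65509697]] [-0.50797184 -0.1404157   1.33514012]
top [[404.98231029   0.         281.22179911]
 [  0.         404.98231029 208.09029006]
 [  0.           0.           1.        ]] [0.01740378 0.         0.         0.         0.        ] [[ 0.02402613 -0.99927777  0.02943964]
 [-0.99575487 -0.026538   -0.08813615]
 [ 0.08885376 -0.02719709 -0.9956733 ]] [0.03875946 0.58700839 1.22404439]
```

View pics/scene0.png

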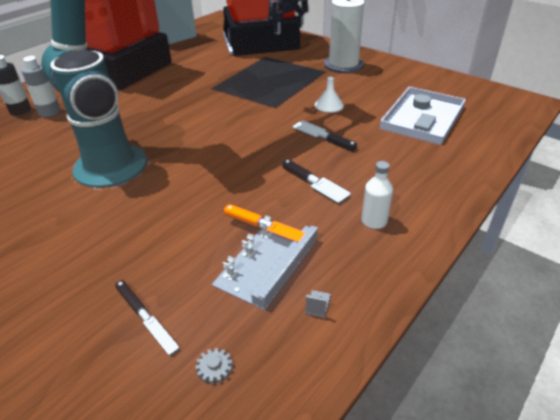

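View pics/top0.png

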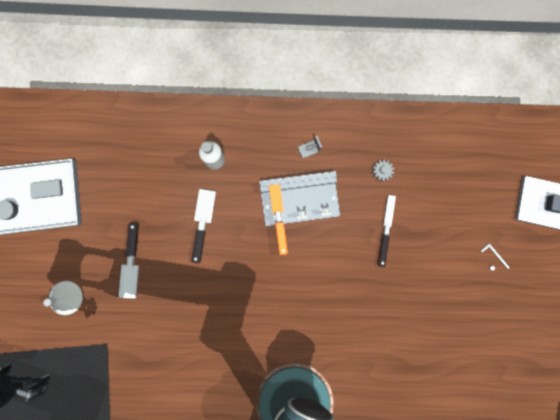

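```bash
cat > h.py <<'E'
import cv2,numpy as np
from workcell import bot
def ray(c,uv):
    p=cv2.undistortPoints(np.array(uv,float).reshape(-1,1,2),c["intrinsics"],c["dist"]).reshape(-1,2)
    d=np.c_[p,np.ones(len(p))]@c["R"]; o=-c["R"].T@c["t"]; return o,d
def onz(c,uv,z):
    o,d=ray(c,uv); z=np.broadcast_to(z,len(d)); return o+d*((z-o[2])/d[:,2])[:,None]
def proj(c,X):
    rv=cv2.Rodrigues(c["R"])[0]
    return cv2.projectPoints(np.array(X,float).reshape(-1,1,3),rv,c["t"],c["intrinsics"],c["dist"])[0].reshape(-1,2)
def crop(c,x0,y0,x1,y1,k,fn,pts=None):
    im=cv2.cvtColor(c["pixels"],cv2.COLOR_RGB2BGR)[y0:y1,x0:x1]
    im=cv2.resize(im,None,fx=k,fy=k,interpolation=cv2.INTER_CUBIC)
    if pts is not None:
        for u,v in pts: cv2.circle(im,(int((u-x0+.5)*k),int((v-y0+.5)*k)),2,(0,0,255),-1)
    cv2.imwrite(fn,im)
def cam(n): 
    return bot.read_camera(n)
E
python3 - <<'E'
from h import *
t=dict(np.load("top0.npz")); s=dict(np.load("scene0.npz"))
crop(t,250,160,350,260,6,"pics/t_rack.png")
crop(t,170,170,270,270,6,"pics/t_broad.png")
crop(t,340,180,440,280,6,"pics/t_slim.png")
crop(s,200,190,330,310,6,"pics/s_rack.png")
E
```

```text
(no output)
```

View pics/t_rack.png

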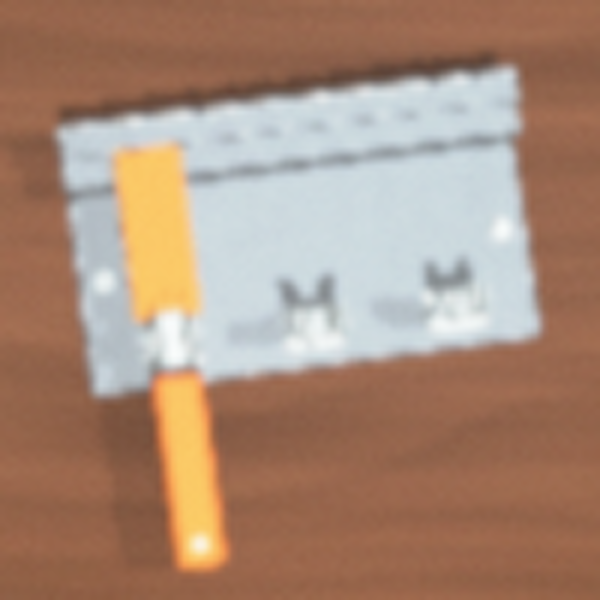

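View pics/t_broad.png

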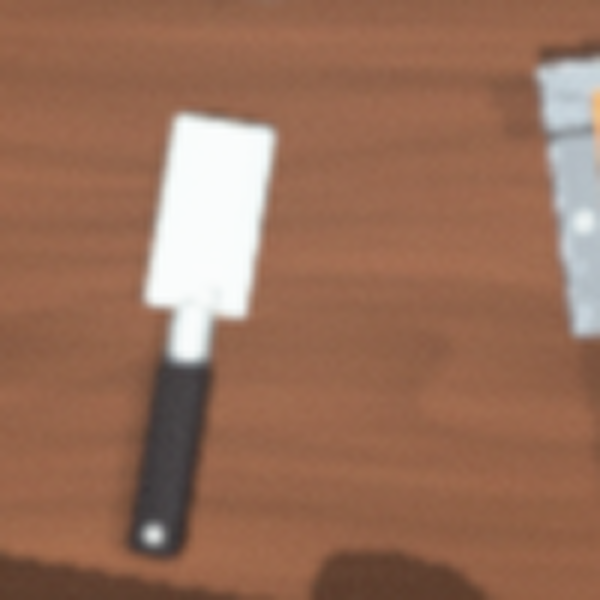

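View pics/t_slim.png

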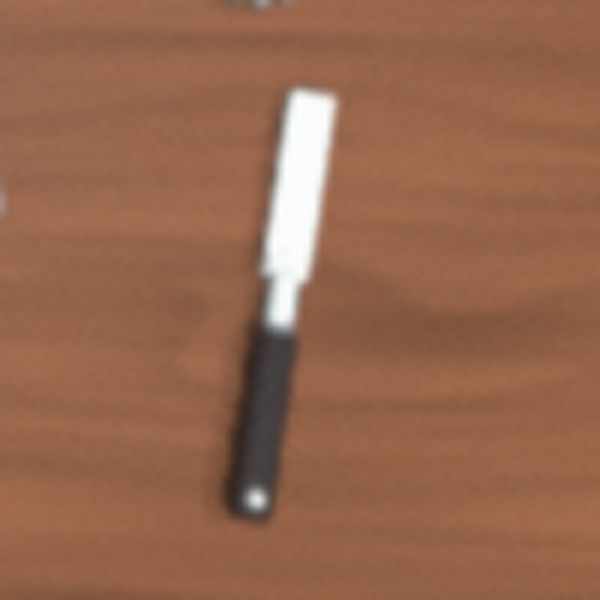

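View pics/s_rack.png

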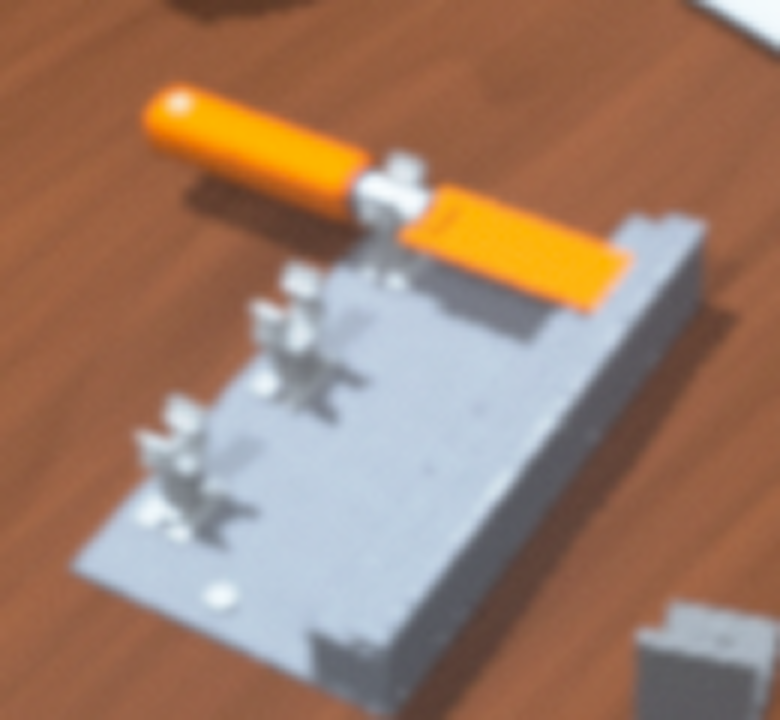

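```bash
python3 - <<'E'
from h import *
t=dict(np.load("top0.npz")); s=dict(np.load("scene0.npz"))
def cp(x0,y0,l): return [(x0+a/6-.5,y0+b/6-.5) for a,b in l]
r1=onz(t,cp(250,160,[(60,128),(518,68)]),.041); r0=onz(t,cp(250,160,[(92,395),(540,335)]),.004)
print(r1,r0)
b=onz(t,cp(170,170,[(175,113),(277,128),(145,303),(248,318),(190,335),(187,362),(155,552)]),.012+np.array([0,0,0,0,.01,.012,.006])); print("broad",b)
l=onz(t,cp(340,180,[(291,88),(337,97),(262,272),(308,281),(283,305),(280,330),(250,520)]),.010+np.array([0,0,0,0,.007,.010,.005])); print("slim",l)
# depth heights
for nm,p in (("r1",cp(250,160,[(300,110)])),("blade",cp(170,170,[(210,210)])),("handle",cp(170,170,[(175,460)])),("sblade",cp(340,180,[(300,190)])),("tabl",cp(170,170,[(400,300)]))):
    u,v=map(lambda x:int(round(x)),p[0]); z=t["depth"][v,u]; o,d=ray(t,[(u,v)]); print(nm,o+d[0]*z)
# rack fit: yaw & centre
E
```

```text
[[ 0.66635782  0.12251719  0.041     ]
 [ 0.70417787 -0.11152025  0.041     ]] [[ 0.53234621  0.10291194  0.004     ]
 [ 0.56976517 -0.13082885  0.004     ]]
broad [[0.64186155 0.31154607 0.012     ]
 [0.63551352 0.25867475 0.012     ]
 [0.54291506 0.32274701 0.012     ]
 [0.53653098 0.26975989 0.012     ]
 [0.52661874 0.29738489 0.022     ]
 [0.51276515 0.29799182 0.024     ]
 [0.41628232 0.31107644 0.018     ]]
slim [[ 0.64024907 -0.28248718  0.01      ]
 [ 0.63614897 -0.30680048  0.01      ]
 [ 0.54309686 -0.26732581  0.01      ]
 [ 0.53901991 -0.29146792  0.01      ]
 [ 0.52588229 -0.27632053  0.017     ]
 [ 0.51281178 -0.27389501  0.02      ]
 [ 0.41490436 -0.25981731  0.015     ]]
r1 [ 0.6785323  -0.00130979  0.04199505]
blade [0.59316798 0.29272066 0.01422623]
handle [0.46354782 0.30083478 0.02475651]
sblade [ 0.58697302 -0.28827937  0.01189648]
tabl [ 0.54699556  0.19362049 -0.00111896]
```

```bash
cat >> h.py <<'E'
from scipy.spatial.transform import Rotation as Ro
def st(p=1):
    s=bot.read_state(); R=Ro.from_rotvec(s["tcp_rot"]).as_matrix()
    yaw=np.arctan2(R[1,1],R[0,1])
    if p: print("t",round(s["time"],2),"pos",np.round(s["tool_pos"],4),"jawyaw",round(yaw,4),"tilt",np.round(R[:2,2],4),"F",np.round(s["wrist_force"],1),"M",np.round(s["torque"],2),"w",round(s["width"],3),"q6",round(s["q"][5],2))
    return s,R,yaw
def go(x,y,z,yaw=None):
    s,R,y0=st(); d=R.T@(np.array([x,y,z])-s["tool_pos"])
    tw=0 if yaw is None else -(yaw-y0)
    print("tool d",np.round(d,4),"turn",round(tw,4))
E
python3 -c "
from h import *
go(.4351,.3089,.12,1.455)"
```

```text
t 0.1 pos [0.1562 0.656  0.2551] jawyaw 1.337 tilt [-0.0006 -0.002 ] F [-0.9  0.1 -0.3] M [0.01 0.04 0.01] w 1.0 q6 -0.04
tool d [-0.3517 -0.2728  0.1356] turn -0.118
```

>>> servo_tool --moves '[[0, [-0.032, -0.025, 0], 0], [0, [-0.032, -0.025, 0], 0], [0, [-0.032, -0.025, 0], 0], [0, [-0.032, -0.025, 0], 0], [0, [-0.032, -0.025, 0], 0], [0, [-0.032, -0.025, 0], 0], [0, [-0.032, -0.025, 0.005], 0], [0, [-0.032, -0.025, 0.005], 0]]' --newtons 20

```text
time: 0.77
tool_pos: [0.3581, 0.4001, 0.2399]
tcp_rot: [-0.344, -3.119, 0.007]
wrist_force: [1.3, 0.9, -0.5]
width: 1.002
```

```bash
python3 -c "
from h import *
go(.4351,.3089,.12,1.455)"
```

```text
t 0.77 pos [0.3581 0.4001 0.2399] jawyaw 1.3513 tilt [-0.0046 -0.0041] F [ 1.3  0.9 -0.5] M [ 0.   -0.02 -0.01] w 1.002 q6 -0.56
tool d [-0.0955 -0.0716  0.12  ] turn -0.1037
```

>>> servo_tool --moves '[[0, [-0.02, -0.015, 0.018], -0.02], [0, [-0.02, -0.015, 0.02], -0.02], [0, [-0.02, -0.015, 0.02], -0.02], [0, [-0.02, -0.015, 0.02], -0.02], [0, [-0.015, -0.012, 0.02], -0.02], [0, [0, 0, 0.02], 0], [0, [0, 0, 0], 0], [0, [0, 0, 0], 0]]'

```text
time: 1.43
tool_pos: [0.4449, 0.2978, 0.1163]
tcp_rot: [-0.196, -3.132, 0.01]
wrist_force: [0.9, 0.6, 0.1]
width: 1.0
```

```bash
python3 - <<'E'
from h import *
go(.4351,.3089,.029,1.455)
c=cam("wrist"); np.savez("w1.npz",**c); 
B=np.array([.4649,.3054]);a=-.116; X=lambda f,z=.024:[*(B+f*np.array([np.cos(a),np.sin(a)])),z]
P=proj(c,[X(-.05),X(-.03),X(0),X(.05),X(.175,.012)]); print(P)
crop(c,0,0,560,420,1.4,"pics/w1.png",P)
E
```

```text
t 1.43 pos [0.4449 0.2978 0.1163] jawyaw 1.4457 tilt [-0.0042 -0.0058] F [0.9 0.6 0.1] M [ 0.06 -0.04  0.05] w 1.0 q6 -0.9
tool d [0.0108 0.0103 0.0873] turn -0.0093
[[295.25295272 182.40874702]
 [295.09465574 211.16523398]
 [294.84458638 251.43461572]
 [294.40992121 311.36193888]
 [292.89367167 416.26031982]]
```

View pics/w1.png

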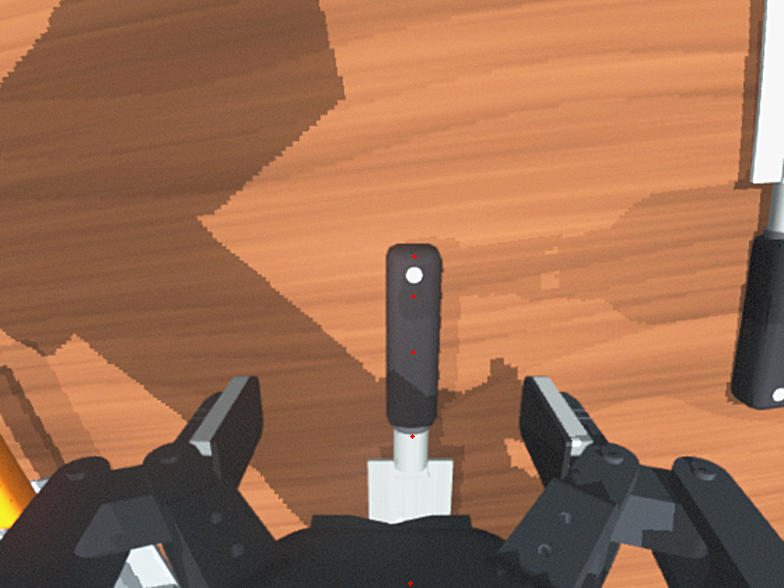

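```bash
python3 -c "
from h import *
go(.4295,.3095,.029,1.455)"
```

```text
t 1.48 pos [0.4443 0.2978 0.1161] jawyaw 1.4461 tilt [-0.0052 -0.0063] F [ 0.1 -0.8 -1.4] M [ 0.01 -0.01 -0.  ] w 1.0 q6 -0.9
tool d [0.0157 0.0104 0.0871] turn -0.0089
```

>>> servo_tool --moves '[[0, [0.008, 0.005, 0.014], -0.005], [0, [0.008, 0.005, 0.014], -0.004], [0, [0, 0, 0.018], 0], [0, [0, 0, 0.018], 0], [0, [0, 0, 0.014], 0], [0, [0, 0, 0.006], 0], [100, [0, 0, 0.002], 0], [200, [0, 0, 0], 0]]' --newtons 20

```text
time: 2.15
tool_pos: [0.4336, 0.3202, 0.04]
tcp_rot: [0.168, 3.126, 0.01]
wrist_force: [0.3, -0.1, -1.0]
width: 0.746
```

```bash
python3 -c "
from h import *
go(.4295,.3095,.029,1.455)"
```

```text
t 2.15 pos [0.4336 0.3202 0.04  ] jawyaw 1.4633 tilt [0.0114 0.0057] F [ 0.3 -0.1 -1. ] M [-0.01 -0.    0.03] w 0.746 q6 -0.87
tool d [ 0.0031 -0.0112  0.0109] turn 0.0083
```

>>> servo_tool --moves '[[100, [0.002, -0.007, 0], 0.004], [100, [0.001, -0.004, 0.003], 0.004], [100, [0, 0, 0.004], 0], [100, [0, 0, 0.003], 0], [150, [0, 0, 0], 0], [255, [0, 0, 0], 0], [255, [0, 0, 0], 0], [255, [0, 0, 0], 0]]' --newtons 20

```text
time: 2.82
tool_pos: [0.4321, 0.3106, 0.0341]
tcp_rot: [0.182, 3.119, 0.018]
wrist_force: [-0.8, 0.5, -0.3]
width: 0.325
```

```bash
python3 -c "
from h import *
go(.4295,.3095,.029,1.455)"
```

```text
t 2.82 pos [0.4321 0.3106 0.0341] jawyaw 1.4545 tilt [0.0181 0.0102] F [-0.8  0.5 -0.3] M [0.01 0.07 0.02] w 0.325 q6 -0.88
tool d [ 0.0025 -0.0015  0.0051] turn -0.0005
```

>>> servo_tool --moves '[[255, [0, 0, 0], 0], [255, [0, 0, -0.008], 0], [255, [0, 0, -0.012], 0], [255, [0, 0, -0.015], 0], [255, [0, 0, -0.02], 0], [255, [0, 0, -0.02], 0], [255, [0, 0, -0.02], 0], [255, [0, 0, 0], 0]]' --newtons 20

```text
time: 3.48
tool_pos: [0.4274, 0.3079, 0.1339]
tcp_rot: [0.182, 3.126, 0.01]
wrist_force: [1.6, 0.8, -1.6]
width: 0.32
```

```bash
python3 - <<'E'
from h import *
st()
c=cam("wrist"); np.savez("w2.npz",**c); crop(c,0,0,560,420,1.4,"pics/w2.png")
c=cam("scene"); np.savez("s2.npz",**c); crop(c,230,90,400,270,4,"pics/s2.png")
E
```

```text
t 3.48 pos [0.4274 0.3079 0.1339] jawyaw 1.4544 tilt [0.011  0.0057] F [ 1.6  0.8 -1.6] M [ 0.01  0.   -0.  ] w 0.32 q6 -0.88
```

View pics/s2.png

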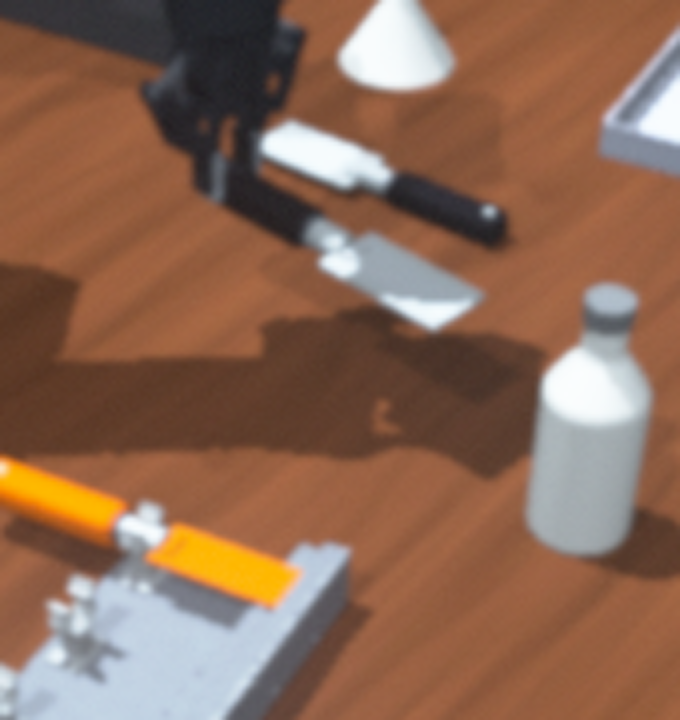

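View pics/w2.png

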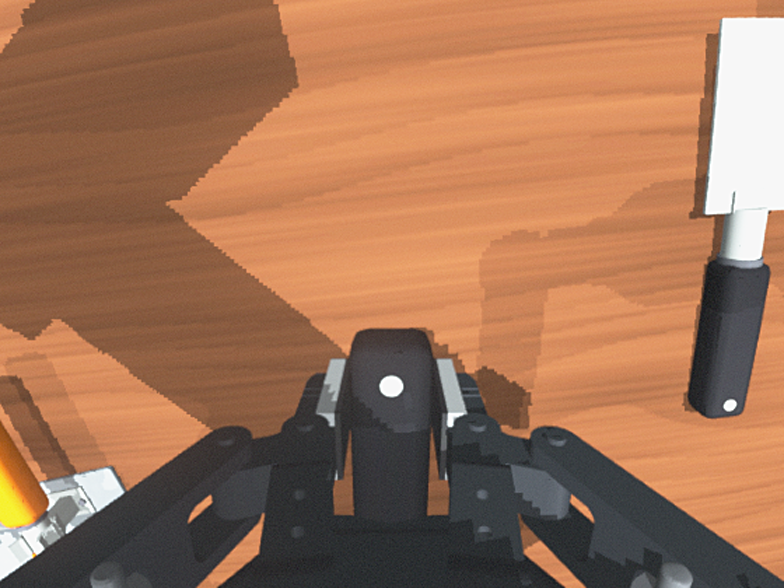

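```bash
cat >> h.py <<'E'
def tip_from(th,g,pos,yaw,off=.022):
    L=g; a=yaw-np.pi/2
    return np.array([pos[0]+L*np.cos(th)*np.cos(a),pos[1]+L*np.cos(th)*np.sin(a),pos[2]-off-L*np.sin(th)])
E
python3 - <<'E'
from h import *
c=dict(np.load("s2.npz")); s,R,y=st()
for d in (0,5,8,10,13,16,20):
    T=tip_from(np.radians(d),.206,s["tool_pos"],y); print(d,T.round(3),((proj(c,[T])[0]-[230,90]+.5)*4).round(0))
E
```

```text
t 3.58 pos [0.4256 0.3067 0.1303] jawyaw 1.4544 tilt [0.0068 0.003 ] F [-0.8  0.2 -2.5] M [-0.01  0.15  0.04] w 0.324 q6 -0.88
0 [0.63  0.283 0.108] [458. 310.]
5 [0.629 0.283 0.09 ] [455. 333.]
8 [0.628 0.283 0.08 ] [453. 346.]
10 [0.627 0.283 0.072] [451. 354.]
13 [0.625 0.283 0.062] [447. 366.]
16 [0.622 0.284 0.051] [443. 377.]
20 [0.618 0.284 0.038] [436. 391.]
```

```bash
python3 -c "
from h import *
go(.4321,.3106,.034,1.455)"
```

```text
t 3.58 pos [0.4256 0.3067 0.1303] jawyaw 1.4544 tilt [0.0068 0.003 ] F [-0.8  0.2 -2.5] M [-0.01  0.15  0.04] w 0.324 q6 -0.88
tool d [-0.0054  0.0043  0.0963] turn -0.0006
```

>>> servo_tool --moves '[[255, [0, 0, 0.02], 0], [255, [0, 0, 0.022], 0], [255, [0, 0, 0.022], 0], [255, [0, 0, 0.018], 0], [255, [0, 0, 0.008], 0], [255, [0, 0, 0.004], 0], [255, [0, 0, 0], 0], [110, [0, 0, 0], 0]]' --newtons 20

```text
time: 4.25
tool_pos: [0.4252, 0.306, 0.031]
tcp_rot: [0.182, 3.132, 0.002]
wrist_force: [-0.1, 0.9, 0.4]
width: 0.447
```

```bash
python3 -c "
from h import *
go(.4256+.0656,.3067-.0077,.028,1.455)"
```

```text
t 4.25 pos [0.4252 0.306  0.031 ] jawyaw 1.4545 tilt [0.0049 0.0012] F [-0.1  0.9  0.4] M [-0.03  0.01  0.  ] w 0.447 q6 -0.88
tool d [-0.0664  0.0007  0.0033] turn -0.0005
```

>>> servo_tool --moves '[[110, [-0.005, 0, 0], 0], [110, [-0.02, 0, 0], 0], [110, [-0.02, 0, 0], 0], [110, [-0.018, 0, 0.001], 0], [110, [-0.003, 0, 0.002], 0], [255, [0, 0, 0], 0], [255, [0, 0, 0], 0], [255, [0, 0, 0], 0]]' --newtons 20

```text
time: 4.92
tool_pos: [0.4931, 0.2978, 0.0276]
tcp_rot: [0.181, 3.132, 0.002]
wrist_force: [-0.3, -0.0, 0.1]
width: 0.323
```

```bash
python3 - <<'E'
from h import *
st()
c=cam("top"); np.savez("t3.npz",**c); crop(c,150,160,350,310,4,"pics/t3.png")
E
```

```text
t 4.92 pos [0.4931 0.2978 0.0276] jawyaw 1.4555 tilt [0.0047 0.0009] F [-0.3 -0.   0.1] M [ 0.03 -0.12  0.04] w 0.323 q6 -0.95
```

View pics/t3.png

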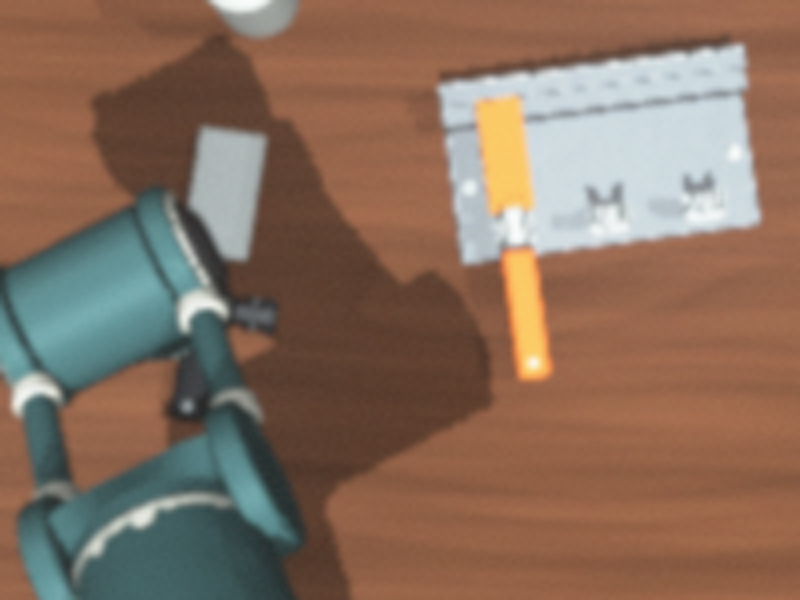

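```bash
python3 - <<'E'
from h import *
c=dict(np.load("t3.npz")); p=onz(c,[(199.5,191),(216.25,193.25)],.012); print(p); m=p.mean(0); s,R,y=st()
d=m[:2]-s["tool_pos"][:2]; print(np.hypot(*d),np.arctan2(d[1],d[0]), np.arctan2(*(p[0]-p[1])[[1,0]]))
E
```

```text
[[0.63358288 0.30862699 0.012     ]
 [0.62799118 0.25658154 0.012     ]]
t 4.97 pos [0.493  0.2979 0.0276] jawyaw 1.4558 tilt [0.0047 0.0009] F [ 1.2 -0.1 -0.2] M [ 0.02 -0.19 -0.04] w 0.324 q6 -0.95
0.13866312965819894 -0.11042006250591 1.4637681914274987
```

```bash
python3 - <<'E'
from h import *
t=dict(np.load("top0.npz")); print(onz(t,[(209,147),(310,148),(384,170)],[.17,.02,.02]))
go(.493,.087,.125,1.726)
E
```

```text
[[ 0.73600067  0.2599511   0.17      ]
 [ 0.77838207 -0.03247457  0.02      ]
 [ 0.71512215 -0.26680893  0.02      ]]
t 4.97 pos [0.493  0.2979 0.0276] jawyaw 1.4558 tilt [0.0047 0.0009] F [ 1.2 -0.1 -0.2] M [ 0.02 -0.19 -0.04] w 0.324 q6 -0.95
tool d [-0.0247 -0.2093 -0.0976] turn -0.2702
```

>>> servo_tool --moves '[[255, [0, 0, -0.015], 0], [255, [0, 0, -0.025], 0], [255, [0, 0, -0.025], 0], [255, [0, -0.01, -0.025], 0], [255, [0, -0.02, -0.008], 0], [255, [0, -0.03, 0], 0], [255, [0, -0.03, 0], 0], [255, [0, -0.03, 0], 0]]' --newtons 20

```text
time: 5.63
tool_pos: [0.4674, 0.1789, 0.125]
tcp_rot: [-0.159, -3.13, 0.007]
wrist_force: [0.1, -0.1, -2.0]
width: 0.323
```

```bash
python3 -c "
from h import *
go(.493,.087,.125,1.726)"
```

```text
t 5.63 pos [0.4674 0.1789 0.125 ] jawyaw 1.4691 tilt [-0.0079 -0.0039] F [ 0.1 -0.1 -2. ] M [-0.04 -0.05  0.  ] w 0.323 q6 -1.15
tool d [-0.0347 -0.0888  0.0002] turn -0.2569
```

>>> servo_tool --moves '[[255, [-0.005, -0.03, 0], -0.035], [255, [-0.015, -0.03, 0], -0.035], [255, [-0.03, -0.025, 0], -0.035], [255, [-0.035, -0.005, 0], -0.035], [255, [-0.038, 0, 0], -0.035], [255, [-0.038, 0, 0], -0.035], [255, [-0.038, 0, 0], -0.03], [255, [-0.03, 0, 0], -0.02]]'

```text
time: 6.3
tool_pos: [0.6738, 0.0913, 0.112]
tcp_rot: [0.265, -3.096, 0.008]
wrist_force: [0.8, -0.3, 0.0]
width: 0.326
```

```bash
python3 -c "
from h import *
go(.7467,.0868,.09,1.726)"
```

```text
t 6.3 pos [0.6738 0.0913 0.112 ] jawyaw 1.7417 tilt [-0.0335 -0.0081] F [ 0.8 -0.3  0. ] M [-0.01 -0.1   0.06] w 0.326 q6 -1.64
tool d [-0.0718 -0.0168  0.0196] turn 0.0157
```

>>> servo_tool --moves '[[255, [-0.022, -0.005, 0], 0.005], [255, [-0.022, -0.005, 0.002], 0.005], [255, [-0.018, -0.004, 0.005], 0], [255, [-0.008, 0, 0.005], 0], [255, [0, 0, 0.002], 0], [255, [0, 0, 0], 0], [255, [0, 0, 0], 0], [255, [0, 0, 0], 0]]'

```text
time: 6.97
tool_pos: [0.7419, 0.0933, 0.0859]
tcp_rot: [0.256, -3.082, 0.007]
wrist_force: [-0.4, -0.4, -1.6]
width: 0.322
```

```bash
python3 - <<'E'
from h import *
go(.7467,.0868,.08,1.726)
c=cam("scene"); np.savez("s4.npz",**c); crop(c,200,150,400,300,4,"pics/s4.png")
E
```

```text
t 6.97 pos [0.7419 0.0933 0.0859] jawyaw 1.7363 tilt [-0.0484 -0.0083] F [-0.4 -0.4 -1.6] M [ 0.04 -0.12 -0.01] w 0.322 q6 -1.64
tool d [-0.004  -0.0072  0.0057] turn 0.0103
```

View pics/s4.png

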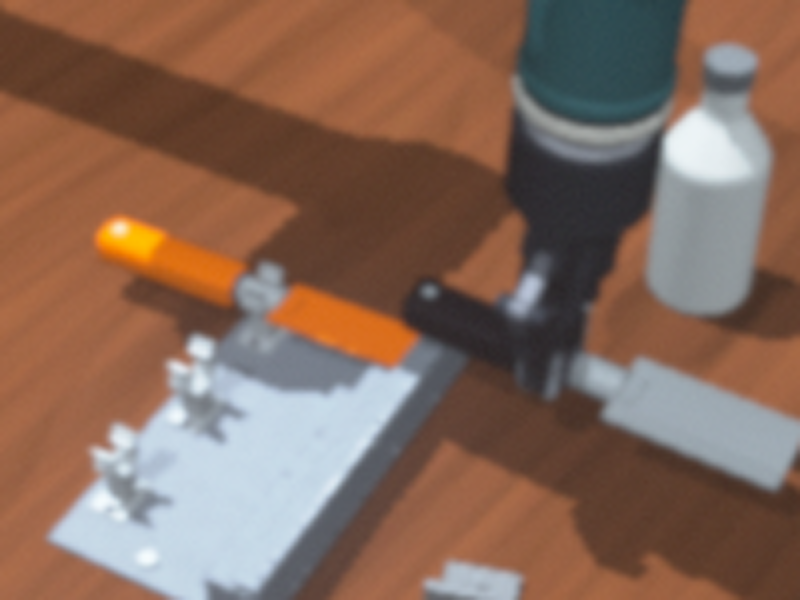

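>>> servo_tool --moves '[[255, [0, -0.003, 0.005], 0.003], [255, [0, -0.003, 0.006], 0.003], [255, [0, 0, 0.006], 0.003], [255, [0, 0, 0.005], 0], [255, [0, 0, 0.004], 0], [255, [0, 0, 0.004], 0], [255, [0, 0, 0.003], 0], [255, [0, 0, 0], 0]]'

```text
time: 7.68
tool_pos: [0.7424, 0.0871, 0.0554]
tcp_rot: [0.24, -3.091, 0.006]
wrist_force: [0.0, -0.0, 1.4]
width: 0.322
```

```bash
python3 - <<'E'
from h import *
go(.7467,.0868,.053,1.726)
c=cam("scene"); np.savez("s5.npz",**c); crop(c,250,180,450,330,4,"pics/s5.png")
E
```

```text
t 7.68 pos [0.7424 0.0871 0.0554] jawyaw 1.7258 tilt [-0.0409 -0.0069] F [ 0.  -0.   1.4] M [0.02 0.15 0.05] w 0.322 q6 -1.64
tool d [-0.0043 -0.0009  0.0022] turn -0.0002
```

View pics/s5.png

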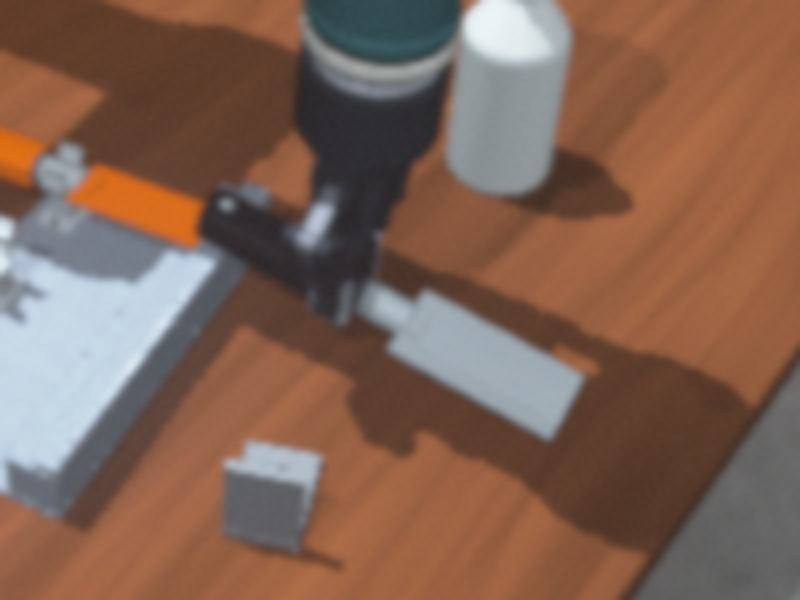

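```bash
python3 - <<'E'
from h import *
c=dict(np.load("s5.npz")); s,R,y=st(0)
for d in (2,4,6,8,10,12,14):
    T=tip_from(np.radians(d),.1387,s["tool_pos"],y,.0156); print(d,T.round(3),((proj(c,[T])[0]-[250,180]+.5)*4).round(0))
E
```

```text
2 [0.879 0.108 0.035] [584. 387.]
4 [0.879 0.108 0.03 ] [582. 392.]
6 [0.879 0.108 0.025] [580. 398.]
8 [0.878 0.108 0.021] [577. 404.]
10 [0.877 0.108 0.016] [575. 409.]
12 [0.876 0.108 0.011] [572. 414.]
14 [0.875 0.108 0.006] [568. 419.]
```

>>> servo_tool --moves '[[255, [0.004, 0, -0.001], 0], [255, [0.005, 0, -0.001], 0], [255, [0.005, 0, 0], 0], [255, [0.005, 0, 0], 0], [255, [0.004, 0, 0], 0], [255, [0.002, 0, 0], 0], [255, [0, 0, 0], 0], [255, [0, 0, 0], 0]]'

```text
time: 8.4
tool_pos: [0.717, 0.0827, 0.0608]
tcp_rot: [0.241, -3.096, 0.007]
wrist_force: [1.0, 0.3, -0.4]
width: 0.323
```

```bash
python3 - <<'E'
from h import *
s,R,y=st()
c=cam("scene"); np.savez("s6.npz",**c); crop(c,250,180,450,330,4,"pics/s6.png")
for d in (8,10,12,14,16,18):
    T=tip_from(np.radians(d),.1387,s["tool_pos"],y,.0156); print(d,T.round(3),((proj(c,[T])[0]-[250,180]+.5)*4).round(0))
E
```

```text
t 8.4 pos [0.717  0.0827 0.0608] jawyaw 1.7264 tilt [-0.0353 -0.007 ] F [ 1.   0.3 -0.4] M [ 0.04 -0.23  0.  ] w 0.323 q6 -1.64
8 [0.853 0.104 0.026] [532. 379.]
10 [0.852 0.104 0.021] [530. 385.]
12 [0.851 0.104 0.016] [527. 390.]
14 [0.85  0.104 0.012] [524. 395.]
16 [0.849 0.103 0.007] [521. 400.]
18 [0.847 0.103 0.002] [517. 405.]
```

View pics/s6.png

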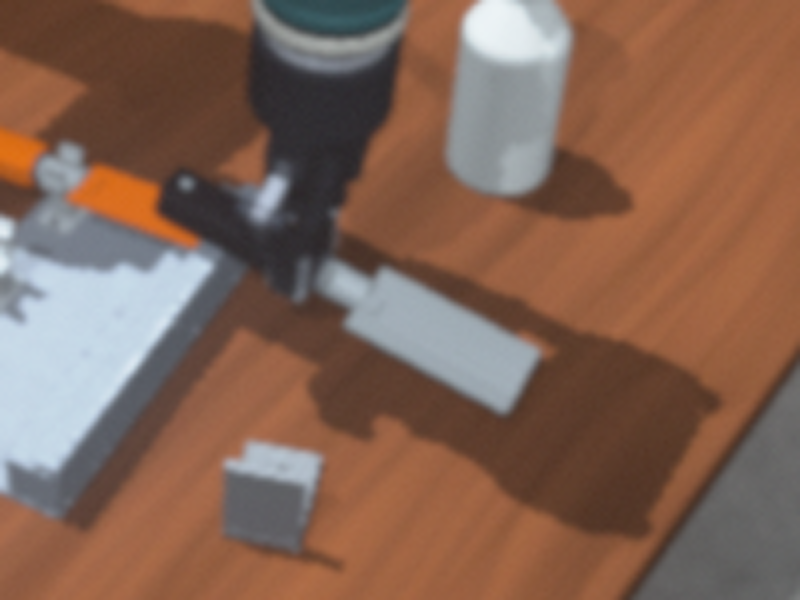

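>>> servo_tool --moves '[[255, [0, 0, 0.002], 0], [255, [0, 0, 0.002], 0], [255, [0, 0, 0.001], 0], [255, [0, 0, 0], 0], [255, [0, 0, 0], 0], [255, [0, 0, 0], 0], [255, [0, 0, 0], 0], [255, [0, 0, 0], 0]]'

```text
time: 9.12
tool_pos: [0.7176, 0.0828, 0.0574]
tcp_rot: [0.241, -3.096, 0.007]
wrist_force: [0.3, 0.3, 3.6]
width: 0.328
```

```bash
python3 - <<'E'
from h import *
s,R,y=st()
c=cam("scene"); np.savez("s7.npz",**c); crop(c,270,180,430,300,5,"pics/s7.png")
for d in (8,10,12,14,16,18):
    T=tip_from(np.radians(d),.1387,s["tool_pos"],y,.0156); print(d,T.round(3),((proj(c,[T])[0]-[270,180]+.5)*5).round(0))
E
```

```text
t 9.12 pos [0.7176 0.0828 0.0574] jawyaw 1.7264 tilt [-0.0353 -0.007 ] F [0.3 0.3 3.6] M [0.   0.21 0.03] w 0.328 q6 -1.64
8 [0.853 0.104 0.022] [566. 480.]
10 [0.853 0.104 0.018] [563. 487.]
12 [0.852 0.104 0.013] [559. 493.]
14 [0.851 0.104 0.008] [555. 500.]
16 [0.849 0.104 0.004] [551. 506.]
18 [ 0.848  0.103 -0.001] [547. 511.]
```

View pics/s7.png

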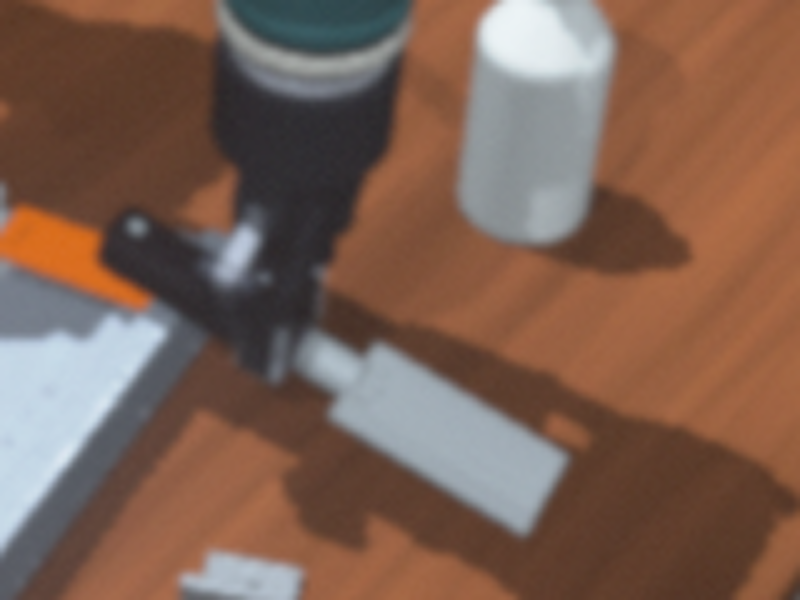

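>>> servo_tool --moves '[[255, [0, 0, 0.002], 0], [255, [0, 0, 0.002], 0], [255, [0, 0, 0], 0], [255, [0, 0, 0], 0], [255, [0, 0, -0.005], 0], [255, [0, 0, -0.01], 0], [255, [0, 0, -0.02], 0], [255, [0, 0, -0.02], 0]]'

```text
time: 9.83
tool_pos: [0.7122, 0.0825, 0.1016]
tcp_rot: [0.24, -3.078, 0.007]
wrist_force: [0.4, 0.1, -0.9]
width: 0.323
```

```bash
python3 - <<'E'
from h import *
s,R,y=st()
c=cam("scene"); np.savez("s8.npz",**c); crop(c,270,140,430,260,5,"pics/s8.png")
for d in (8,10,12,14,16,18):
    T=tip_from(np.radians(d),.1387,s["tool_pos"],y,.0156); print(d,T.round(3),((proj(c,[T])[0]-[270,140]+.5)*5).round(0))
E
```

```text
t 9.83 pos [0.7122 0.0825 0.1016] jawyaw 1.7264 tilt [-0.054  -0.0087] F [ 0.4  0.1 -0.9] M [ 0.04 -0.14  0.01] w 0.323 q6 -1.64
8 [0.848 0.104 0.067] [568. 604.]
10 [0.847 0.104 0.062] [565. 611.]
12 [0.846 0.104 0.057] [561. 618.]
14 [0.845 0.103 0.052] [557. 625.]
16 [0.844 0.103 0.048] [553. 631.]
18 [0.843 0.103 0.043] [548. 637.]
```

View pics/s8.png

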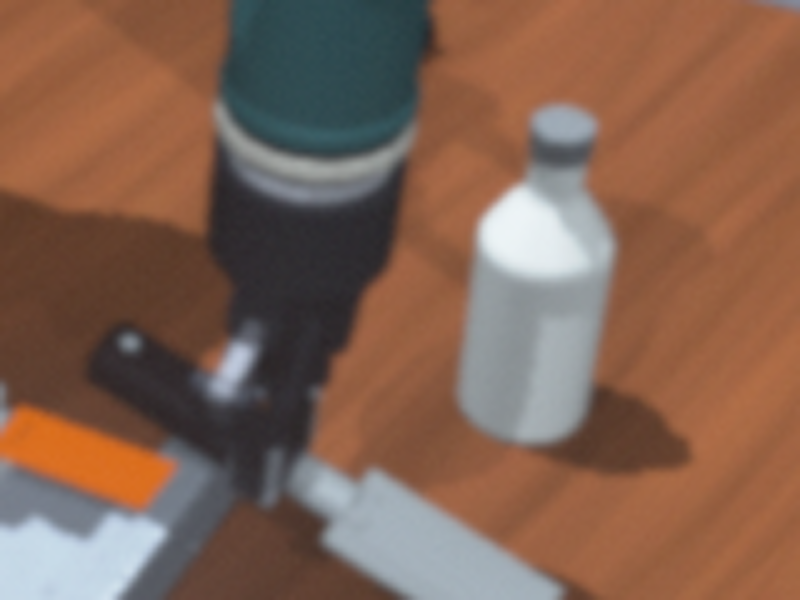

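```bash
python3 - <<'E'
from h import *
s,R,y=st()
c=cam("wrist"); np.savez("w9.npz",**c); crop(c,0,0,560,420,1.4,"pics/w9.png")
C=np.array([.6182,-.0042]);a=.155;ex=np.array([np.cos(a),np.sin(a)]);ey=np.array([-ex[1],ex[0]])
P=[[*(C+x*ex+yy*ey),z] for x,yy,z in [(-.048,0,.036),(-.048,-.075,.036),(-.048,.075,.046),(-.068,.118,.004),(-.068,-.118,.004),(.052,0,.0415),(.052,-.118,.0415)]]
print(proj(c,P).round(1)*1.4)
c=cam("scene"); np.savez("s9.npz",**c); crop(c,260,150,420,270,5,"pics/s9.png")
E
```

```text
t 9.88 pos [0.7148 0.0827 0.1065] jawyaw 1.7264 tilt [-0.0477 -0.0082] F [ 1.5 -0.4  1. ] M [-0.   -0.16  0.02] w 0.323 q6 -1.64
[[206.08 -48.58]
 [ 25.62 -34.16]
 [403.76 -66.36]
 [499.1  -65.66]
 [ -9.94 -42.42]
 [219.24 214.76]
 [-40.32 219.52]]
```

View pics/w9.png

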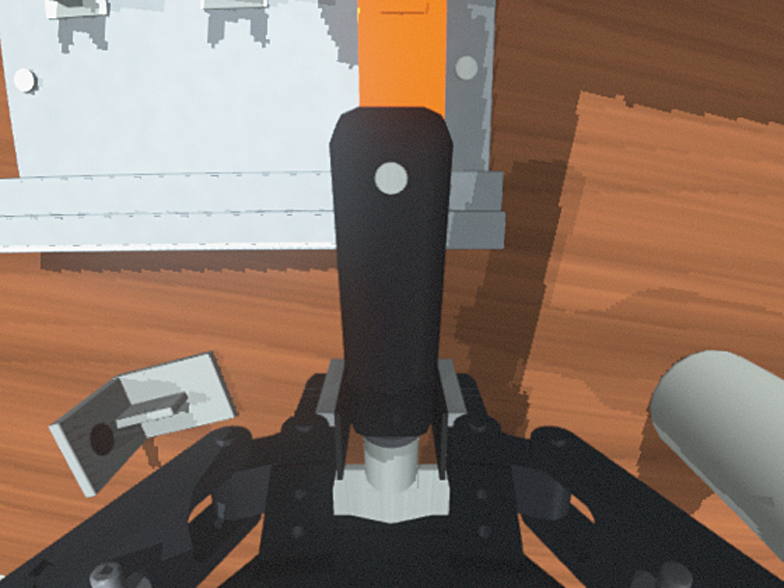

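View pics/s9.png

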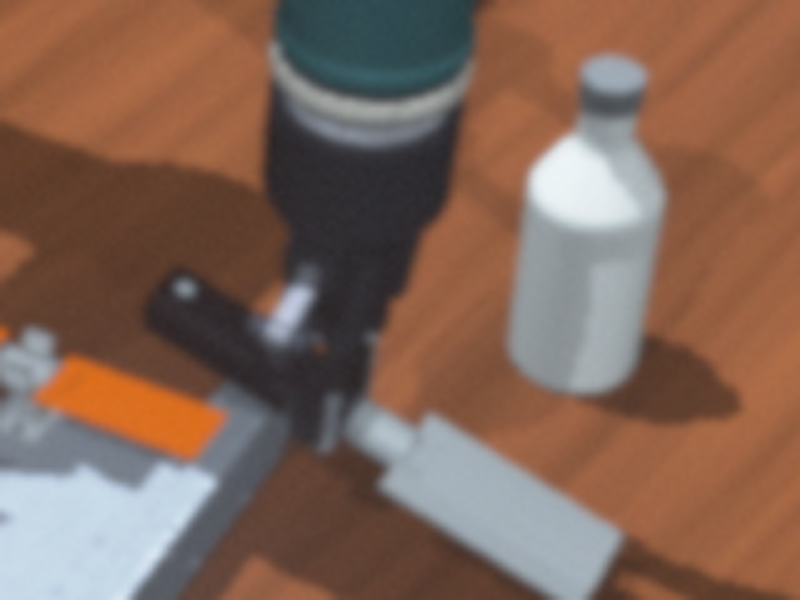

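```bash
python3 - <<'E'
from h import *
w=dict(np.load("w9.npz")); t=dict(np.load("top0.npz"))
q=lambda l:[(a/1.4-.5,b/1.4-.5) for a,b in l]
def rep(n,P):
    d=P[0]-P[1]; print(n,P.round(4).tolist(),"len",np.hypot(*d[:2]).round(4),"yaw",round(np.arctan2(-d[0],d[1]),4))
rep("screws w",onz(w,q([(466,68),(25,80)]),.006))
rep("screws t",onz(t,[(250+105/6-.5,160+282/6-.5),(250+502/6-.5,160+230/6-.5)],.006))
rep("back w",onz(w,q([(504,211),(0,214)]),.041))
rep("step w",onz(w,q([(502,172),(0,180)]),.0335))
rep("backedge w",onz(w,q([(505,248),(0,251)]),.041))
rep("step t",onz(t,[(250+75/6-.5,160+189/6-.5),(250+518/6-.5,160+139/6-.5)],.0335))
# handle profile
for v in (120,140,170,200,220,240,255):
    z=w["depth"][v,int(391/1.4)+(0)]; o,d=ray(w,[(279,v)]); print(v,(o+d[0]*z).round(4))
E
```

```text
screws w [[0.5908, 0.097, 0.006], [0.6235, -0.1093, 0.006]] len 0.2089 yaw 0.1572
screws t [[0.5914, 0.0977, 0.006], [0.6244, -0.1098, 0.006]] len 0.2102 yaw 0.1576
back w [[0.65, 0.1185, 0.041], [0.6826, -0.0935, 0.041]] len 0.2145 yaw 0.1526
step w [[0.6347, 0.1162, 0.0335], [0.6691, -0.0994, 0.0335]] len 0.2184 yaw 0.1583
backedge w [[0.6649, 0.1222, 0.041], [0.6991, -0.0944, 0.041]] len 0.2193 yaw 0.1565
step t [[0.6362, 0.1142, 0.0335], [0.6685, -0.1132, 0.0335]] len 0.2296 yaw 0.1412
120 [0.6419 0.0707 0.1258]
140 [0.6479 0.0717 0.1237]
170 [0.6578 0.0732 0.1197]
200 [0.6686 0.0749 0.1168]
220 [0.6761 0.0761 0.1159]
240 [0.6851 0.0775 0.1118]
255 [0.6918 0.0785 0.1103]
```

```bash
cat >> h.py <<'E'
C=np.array([.6174,-.0045]);PSI=.157;EX=np.array([np.cos(PSI),np.sin(PSI)]);EY=np.array([-EX[1],EX[0]])
def rk(x,y): return C+x*EX+y*EY
def torack(p): d=np.asarray(p)[:2]-C; return np.array([d@EX,d@EY])
def gor(x,y,z):
    s,R,y0=st(); print("rack now",torack(s["tool_pos"]).round(4)); p=rk(x,y)
    d=R.T@(np.array([p[0],p[1],z])-s["tool_pos"]); print("tool d",d.round(4),"turn",round(y0-(np.pi/2+PSI),4))
E
python3 -c "
from h import *
gor(-.095,0,.11)"
```

```text
t 9.98 pos [0.715  0.0828 0.1044] jawyaw 1.7264 tilt [-0.0465 -0.008 ] F [ 0.1 -0.3 -2.5] M [ 0.01 -0.07 -0.01] w 0.323 q6 -1.64
rack now [0.1101 0.0709]
tool d [ 0.205  -0.0712  0.0041] turn -0.0014
```

>>> servo_tool --moves '[[255, [0.005, 0, -0.01], 0], [255, [0.015, -0.006, -0.01], 0], [255, [0.025, -0.01, 0], 0], [255, [0.028, -0.01, 0], 0], [255, [0.028, -0.01, 0], 0], [255, [0.028, -0.01, 0], 0], [255, [0.025, -0.01, 0], 0], [255, [0.02, -0.008, 0], 0]]'

```text
time: 10.65
tool_pos: [0.5433, -0.008, 0.1262]
tcp_rot: [0.246, -3.073, 0.005]
wrist_force: [0.3, -0.3, -0.9]
width: 0.323
```

```bash
python3 -c "
from h import *
gor(-.095,0,.11)"
```

```text
t 10.65 pos [ 0.5433 -0.008   0.1262] jawyaw 1.7308 tilt [-0.0581 -0.0077] F [ 0.3 -0.3 -0.9] M [ 0.   -0.12  0.  ] w 0.323 q6 -1.78
rack now [-0.0737  0.0081]
tool d [ 0.0203 -0.008   0.0174] turn 0.003
```

>>> servo_tool --moves '[[255, [0.008, -0.004, 0.004], 0.002], [255, [0.006, -0.003, 0.004], 0.001], [255, [0.002, 0, 0.004], 0], [255, [0, 0, 0.002], 0], [255, [0, 0, 0], 0], [255, [0, 0, 0], 0], [255, [0, 0, 0], 0], [255, [0, 0, 0], 0]]'

```text
time: 11.32
tool_pos: [0.5232, -0.0181, 0.109]
tcp_rot: [0.239, -3.068, 0.003]
wrist_force: [-0.1, 0.4, -3.3]
width: 0.32
```

```bash
python3 - <<'E'
from h import *
gor(-.095,0,.10)
s,R,y=st(0)
c=cam("top"); np.savez("t10.npz",**c); crop(c,240,150,360,250,6,"pics/t10.png")
c=cam("scene"); np.savez("s10.npz",**c); crop(c,190,160,340,280,5,"pics/s10.png")
for d in (10,12,14,16,18,20):
    T=tip_from(np.radians(d),.1387,s["tool_pos"],y,.0156); print(d,T.round(4),((proj(c,[T])[0]-[190,160]+.5)*5).round(0))
w=cam("wrist"); np.savez("w10.npz",**w)
for v in (120,140,170,200,220,240,255):
    z=w["depth"][v,279]; o,d=ray(w,[(279,v)]); print(v,(o+d[0]*z).round(4))
E
```

```text
t 11.32 pos [ 0.5232 -0.0181  0.109 ] jawyaw 1.726 tilt [-0.0638 -0.0067] F [-0.1  0.4 -3.3] M [ 0.07 -0.06 -0.06] w 0.32 q6 -1.79
rack now [-0.0952  0.0013]
tool d [-0.0008 -0.0013  0.009 ] turn -0.0018
10 [0.6581 0.003  0.0693] [460. 434.]
12 [0.6572 0.0029 0.0646] [458. 441.]
14 [0.6561 0.0027 0.0598] [456. 447.]
16 [0.6549 0.0025 0.0552] [454. 454.]
18 [0.6535 0.0023 0.0505] [451. 460.]
20 [0.6519 0.0021 0.046 ] [448. 466.]
120 [ 0.4506 -0.0301  0.1296]
140 [ 0.4565 -0.0292  0.1279]
170 [ 0.4663 -0.0277  0.1235]
200 [ 0.4771 -0.026   0.12  ]
220 [ 0.4848 -0.0248  0.1181]
240 [ 0.4936 -0.0234  0.1146]
255 [ 0.5004 -0.0223  0.1124]
```

View pics/t10.png

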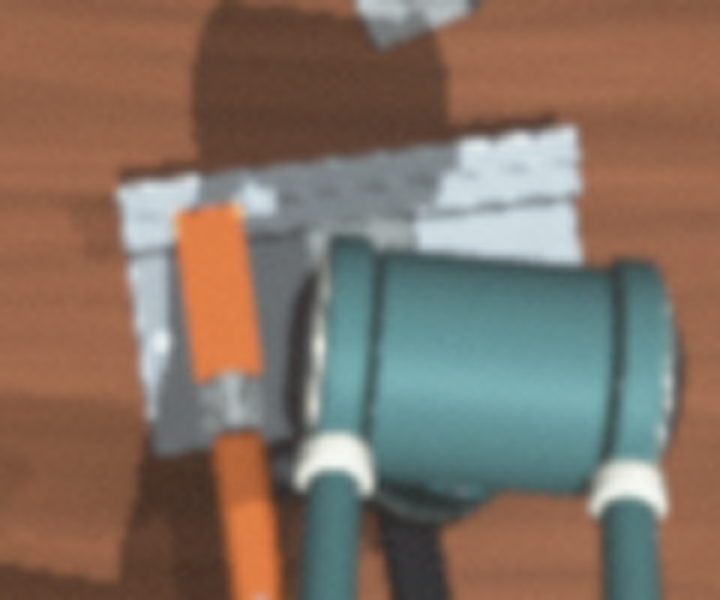

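View pics/s10.png

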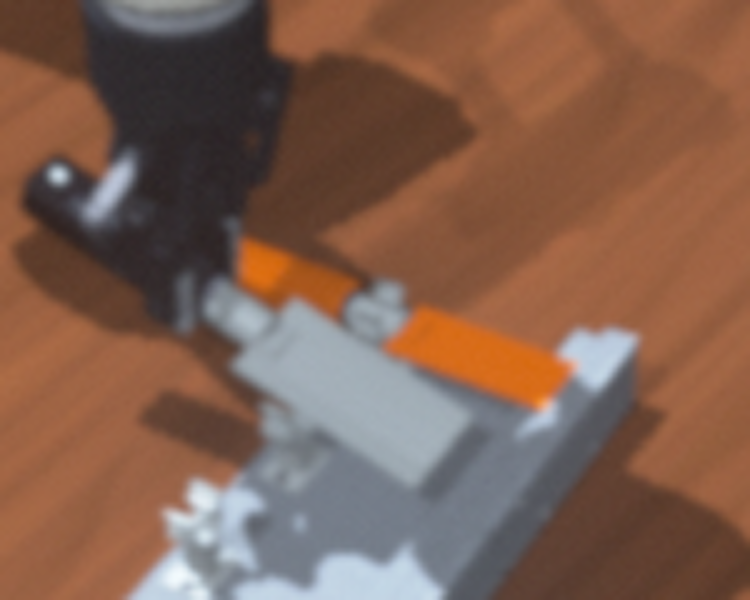

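```bash
cat >> h.py <<'E'
def tri(c1,u1,c2,u2):
    o1,d1=ray(c1,[u1]);o2,d2=ray(c2,[u2]);d1=d1[0]/np.linalg.norm(d1);d2=d2[0]/np.linalg.norm(d2)
    A=np.c_[d1,-d2];k=np.linalg.lstsq(A,o2-o1,rcond=None)[0];p=o1+k[0]*d1;q=o2+k[1]*d2
    return (p+q)/2,np.linalg.norm(p-q)
E
python3 - <<'E'
from h import *
t=dict(np.load("t10.npz"));s=dict(np.load("s10.npz"))
p,e=tri(t,(299.7,187.2),s,(190+444/5-.5,160+452/5-.5)); print(p,e,torack(p))
print(onz(s,[(190+444/5-.5,160+452/5-.5)],.05),onz(t,[(299.7,187.2)],.05))
print([torack(x) for x in onz(t,[(240+312/6-.5,150+232/6-.5),(240+415/6-.5,150+219/6-.5)],.05)])
E
```

```text
[0.64921224 0.00074534 0.05402255] 0.0024247159843368516 [0.03224111 0.0002068 ]
[[0.64745661 0.00460378 0.05      ]] [[ 6.48908067e-01 -3.82895252e-04  5.00000000e-02]]
[array([0.03203792, 0.02430297]), array([ 0.03189839, -0.0284801 ])]
```

>>> servo_tool --moves '[[255, [-0.005, -0.001, 0], -0.002], [255, [-0.004, 0, 0.002], 0], [255, [-0.002, 0, 0.004], 0], [255, [0, 0, 0.004], 0], [255, [0, 0, 0.002], 0], [255, [0, 0, 0], 0], [255, [0, 0, 0], 0], [255, [0, 0, 0], 0]]'

```text
time: 12.13
tool_pos: [0.5349, -0.0173, 0.0949]
tcp_rot: [0.242, -3.068, 0.003]
wrist_force: [-0.4, 0.3, -1.2]
width: 0.324
```

```bash
python3 - <<'E'
from h import *
gor(-.083,0,.095)
c=cam("top"); np.savez("t11.npz",**c); crop(c,240,150,360,250,6,"pics/t11.png")
c=cam("scene"); np.savez("s11.npz",**c); crop(c,190,160,340,280,5,"pics/s11.png")
E
```

```text
t 12.13 pos [ 0.5349 -0.0173  0.0949] jawyaw 1.7284 tilt [-0.0637 -0.0068] F [-0.4  0.3 -1.2] M [ 0.04 -0.11 -0.03] w 0.324 q6 -1.79
rack now [-0.0835  0.0002]
tool d [-0.0005 -0.0002 -0.0001] turn 0.0006
```

View pics/t11.png

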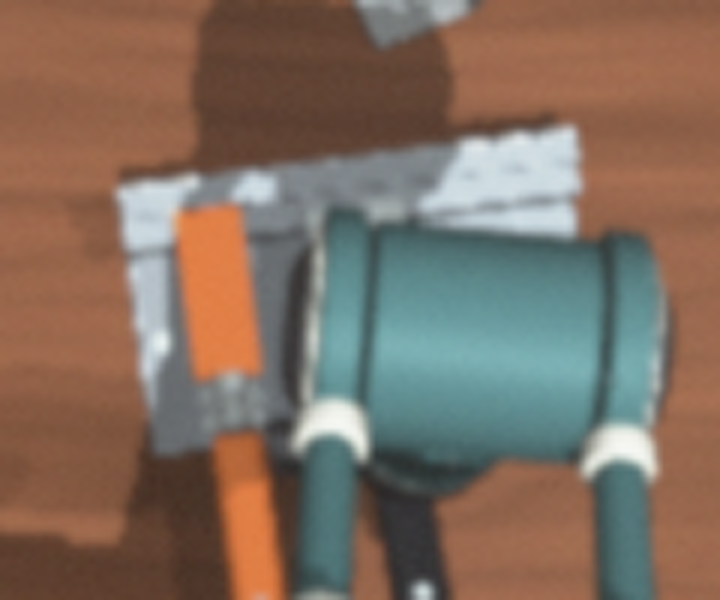

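View pics/s11.png

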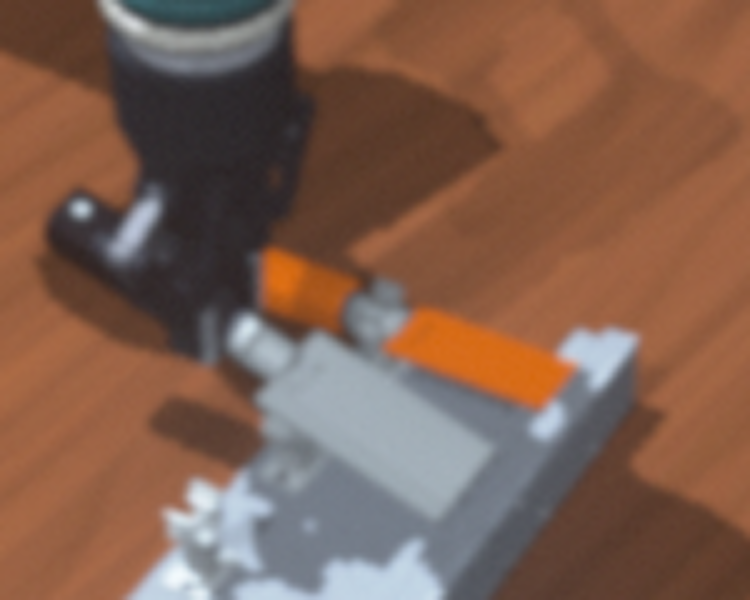

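>>> servo_tool --moves '[[255, [0, 0, 0.001], 0], [255, [0, 0, 0.001], 0], [255, [0, 0, 0.001], 0], [255, [0, 0, 0.001], 0], [255, [0, 0, 0.001], 0], [255, [0, 0, 0], 0], [255, [0, 0, 0], 0], [255, [0, 0, 0], 0]]'

```text
time: 12.9
tool_pos: [0.5352, -0.0175, 0.0909]
tcp_rot: [0.242, -3.071, 0.003]
wrist_force: [-0.4, 0.2, -0.8]
width: 0.322
```

```bash
python3 - <<'E'
from h import *
gor(-.083,0,.095)
E
```

```text
t 12.9 pos [ 0.5352 -0.0175  0.0909] jawyaw 1.7283 tilt [-0.0611 -0.007 ] F [-0.4  0.2 -0.8] M [ 0.06 -0.09  0.08] w 0.322 q6 -1.79
rack now [-0.0832  0.    ]
tool d [ 0.0001 -0.     -0.0041] turn 0.0005
```

>>> servo_tool --moves '[[255, [0, 0, 0.001], 0], [255, [0, 0, 0.001], 0], [255, [0, 0, 0.001], 0], [255, [0, 0, 0.001], 0], [255, [0, 0, 0], 0], [255, [0, 0, 0], 0], [255, [0, 0, 0], 0], [255, [0, 0, 0], 0]]'

```text
time: 13.57
tool_pos: [0.5353, -0.0176, 0.0869]
tcp_rot: [0.243, -3.071, 0.004]
wrist_force: [-0.1, 0.1, -0.2]
width: 0.324
```

```bash
python3 - <<'E'
from h import *
gor(-.083,0,.095)
s,R,y=st(0)
c=cam("scene"); np.savez("s12.npz",**c); crop(c,230,200,340,270,7,"pics/s12.png")
w=cam("wrist"); np.savez("w12.npz",**w)
p=[]
for v in (120,140,170,200,220,240,255):
    z=np.median(w["depth"][v-2:v+3,275:284]); o,d=ray(w,[(279,v)]); p.append(o+d[0]*z)
p=np.array(p); print(np.degrees(np.arctan(np.polyfit(p[:,:2]@EX,p[:,2],1)[0])))
E
```

```text
t 13.57 pos [ 0.5353 -0.0176  0.0869] jawyaw 1.7284 tilt [-0.0604 -0.0071] F [-0.1  0.1 -0.2] M [ 0.06 -0.14  0.  ] w 0.324 q6 -1.79
rack now [-0.0831 -0.0001]
tool d [ 0.0004  0.0001 -0.008 ] turn 0.0006
-16.28519897914393
```

View pics/s12.png

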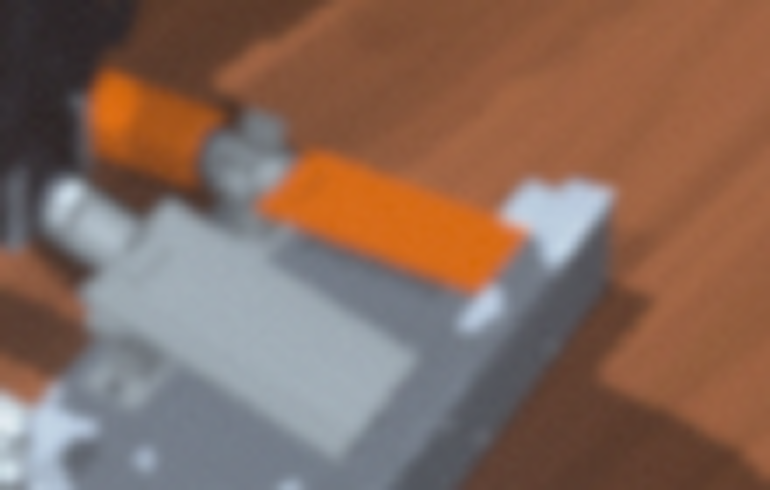

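```bash
cat >> h.py <<'E'
def slope(w):
    p=[]
    for v in range(118,256,6):
        z=np.median(w["depth"][v-2:v+3,275:284]); o,d=ray(w,[(279,v)]); p.append(o+d[0]*z)
    p=np.array(p); return -np.degrees(np.arctan(np.polyfit(p[:,:2]@EX,p[:,2],1)[0]))
E
python3 - <<'E'
from h import *
for n in ("w9","w10","w12"): print(n,slope(dict(np.load(n+".npz"))))
s=dict(np.load("s12.npz")); 
for z in (.034,.035,.038): print(z,torack(onz(s,[(283.1,257.8)],z)[0]))
s=dict(np.load("s11.npz")); 
print(torack(onz(s,[(190+467/5-.5,160+482/5-.5)],.039)[0]))
E
```

```text
w9 17.702337701804645
w10 18.69970746274612
w12 16.360087852099696
0.034 [0.04430906 0.00193675]
0.035 [0.04479854 0.00112882]
0.038 [ 0.04626698 -0.00129498]
[0.04351152 0.00260114]
```

>>> servo_tool --moves '[[255, [-0.002, 0, 0.0005], 0], [255, [-0.002, 0, 0.0005], 0], [255, [-0.002, 0, 0.0005], 0], [255, [-0.002, 0, 0.0005], 0], [255, [-0.002, 0, 0.0005], 0], [255, [-0.002, 0, 0.0005], 0], [255, [0, 0, 0], 0], [255, [0, 0, 0], 0]]'

```text
time: 14.33
tool_pos: [0.5486, -0.0155, 0.0828]
tcp_rot: [0.243, -3.072, 0.004]
wrist_force: [-1.1, -1.3, -1.3]
width: 0.323
```

```bash
python3 - <<'E'
from h import *
gor(-.0636,0,.0725)
c=cam("scene"); np.savez("s13.npz",**c); crop(c,190,190,340,290,5,"pics/s13.png")
w=cam("wrist"); np.savez("w13.npz",**w); print(slope(w))
E
```

```text
t 14.33 pos [ 0.5486 -0.0155  0.0828] jawyaw 1.7284 tilt [-0.06   -0.0073] F [-1.1 -1.3 -1.3] M [-0.02 -0.15  0.  ] w 0.323 q6 -1.79
rack now [-0.0697 -0.0001]
tool d [-0.0067  0.0001  0.0099] turn 0.0006
14.407531906524259
```

View pics/s13.png

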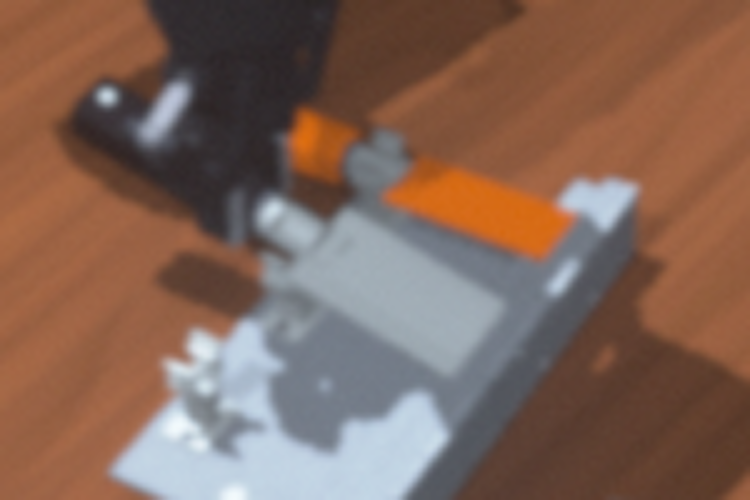

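>>> servo_tool --moves '[[255, [0, 0, 0.0015], 0], [255, [-0.0005, 0, 0.0015], 0], [255, [-0.001, 0, 0.001], 0], [255, [-0.001, 0, 0.001], 0], [255, [-0.001, 0, 0.001], 0], [255, [-0.001, 0, 0.001], 0], [255, [0, 0, 0], 0], [255, [0, 0, 0], 0]]'

```text
time: 15.1
tool_pos: [0.5493, -0.0153, 0.0735]
tcp_rot: [0.242, -3.064, 0.004]
wrist_force: [-2.9, 0.3, 0.1]
width: 0.325
```

```bash
python3 - <<'E'
from h import *
gor(-.0636,0,.0725)
w=cam("wrist"); np.savez("w14.npz",**w); print(slope(w))
E
```

```text
t 15.1 pos [ 0.5493 -0.0153  0.0735] jawyaw 1.7282 tilt [-0.0672 -0.0078] F [-2.9  0.3  0.1] M [-0.1   0.04  0.03] w 0.325 q6 -1.79
rack now [-0.0689 -0.    ]
tool d [-0.0054  0.      0.0006] turn 0.0004
10.24308363851041
```

>>> servo_tool --moves '[[255, [-0.002, 0, 0], 0], [255, [-0.003, 0, 0], 0], [255, [-0.003, 0, 0], 0], [255, [-0.003, 0, 0], 0], [255, [-0.003, 0, 0], 0], [255, [-0.003, 0, 0], 0], [255, [-0.002, 0, 0], 0], [255, [-0.002, 0, 0], 0]]'

```text
time: 15.82
tool_pos: [0.5502, -0.0151, 0.0697]
tcp_rot: [0.239, -3.016, 0.006]
wrist_force: [-8.6, -1.3, 4.9]
width: 0.321
```

```bash
python3 - <<'E'
from h import *
gor(-.0636,0,.0725)
w=cam("wrist"); np.savez("w15.npz",**w); print(slope(w)); crop(w,0,0,560,420,1.4,"pics/w15.png")
c=cam("scene"); np.savez("s15.npz",**c); crop(c,190,190,340,290,5,"pics/s15.png")
E
```

```text
t 15.82 pos [ 0.5502 -0.0151  0.0697] jawyaw 1.7289 tilt [-0.1148 -0.0131] F [-8.6 -1.3  4.9] M [-0.35  0.99 -0.03] w 0.321 q6 -1.78
rack now [-0.068   0.0001]
tool d [-0.0041 -0.0001 -0.0033] turn 0.0011
8.573400095724727
```

View pics/s15.png

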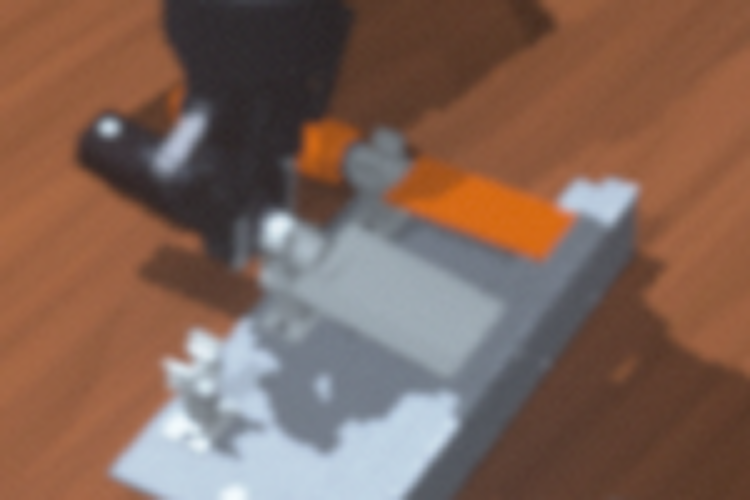

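View pics/w15.png

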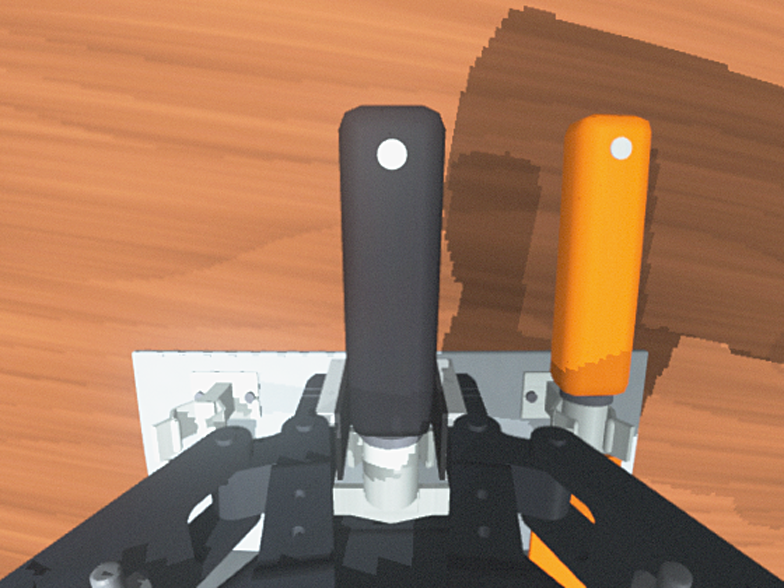

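>>> servo_tool --moves '[[255, [0, 0, 0.002], 0], [255, [0, 0, 0.003], 0], [255, [0, 0, 0.003], 0], [255, [0, 0, 0.003], 0], [255, [0, 0, 0.003], 0], [255, [0, 0, 0.003], 0], [255, [0, 0, 0.003], 0], [255, [0, 0, 0.002], 0]]'

```text
time: 16.58
tool_pos: [0.5483, -0.0154, 0.0497]
tcp_rot: [0.239, -3.017, 0.006]
wrist_force: [-8.2, -0.2, 24.4]
width: 0.323
```

```bash
python3 - <<'E'
from h import *
gor(-.0685,0,.0516)
w=cam("wrist"); np.savez("w16.npz",**w); print(slope(w))
E
```

```text
t 16.58 pos [ 0.5483 -0.0154  0.0497] jawyaw 1.7288 tilt [-0.1143 -0.0133] F [-8.2 -0.2 24.4] M [-0.11  1.47 -0.05] w 0.323 q6 -1.78
rack now [-0.07  0.  ]
tool d [-0.0013 -0.     -0.002 ] turn 0.001
-0.833479853498348
```

>>> servo_tool --moves '[[255, [0, 0, 0.002], 0], [255, [0, 0, 0.002], 0], [255, [-0.001, 0, 0], 0], [255, [-0.001, 0, 0], 0], [255, [-0.001, 0, 0], 0], [255, [0, 0, 0], 0], [255, [0, 0, 0], 0], [255, [0, 0, 0], 0]]'

```text
time: 17.3
tool_pos: [0.5486, -0.0153, 0.05]
tcp_rot: [0.24, -3.008, 0.006]
wrist_force: [-3.8, -0.8, 2.9]
width: 0.325
```

```bash
python3 - <<'E'
from h import *
gor(-.0685,0,.0516)
w=cam("wrist"); np.savez("w17.npz",**w); print(slope(w)); crop(w,0,0,560,420,1.4,"pics/w17.png")
c=cam("scene"); np.savez("s17.npz",**c); crop(c,190,190,340,290,5,"pics/s17.png")
E
```

```text
t 17.3 pos [ 0.5486 -0.0153  0.05  ] jawyaw 1.7294 tilt [-0.123 -0.014] F [-3.8 -0.8  2.9] M [-0.07  0.4  -0.03] w 0.325 q6 -1.77
rack now [-0.0696  0.0001]
tool d [-0.0009 -0.0001 -0.0017] turn 0.0016
-0.5643453790579703
```

View pics/s17.png

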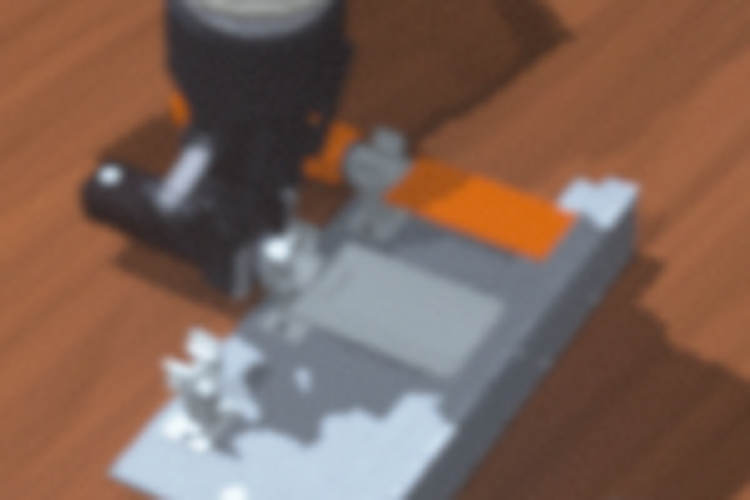

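View pics/w17.png

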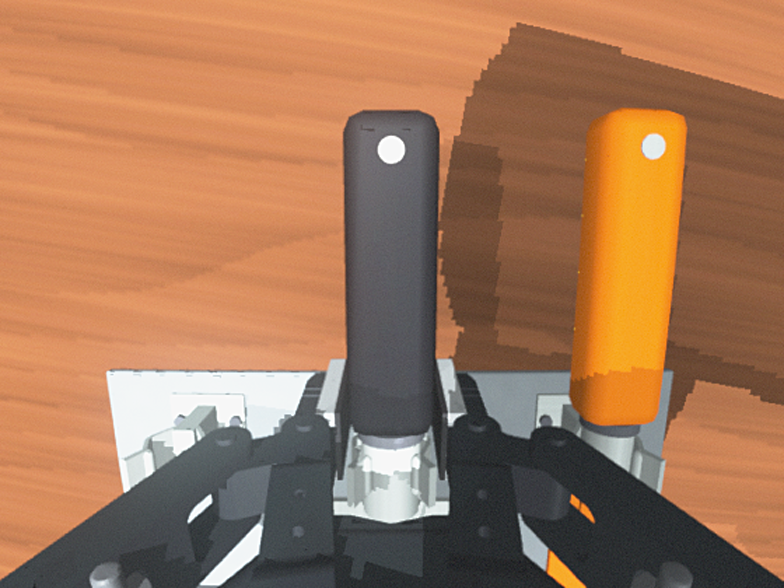

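>>> servo_tool --moves '[[255, [-0.003, 0, 0], 0], [255, [-0.004, 0, 0], 0], [255, [-0.004, 0, 0], 0], [255, [-0.004, 0, 0], 0], [255, [-0.005, 0, 0], 0], [255, [-0.005, 0, 0], 0], [255, [-0.005, 0, 0], 0], [255, [-0.005, 0, 0], 0]]'

```text
time: 18.07
tool_pos: [0.5523, -0.0147, 0.0478]
tcp_rot: [0.238, -2.933, 0.011]
wrist_force: [-15.4, -3.1, 15.2]
width: 0.323
```

```bash
python3 - <<'E'
from h import *
gor(-.0685,0,.0516)
E
```

```text
t 18.07 pos [ 0.5523 -0.0147  0.0478] jawyaw 1.7317 tilt [-0.1969 -0.0232] F [-15.4  -3.1  15.2] M [-0.55  2.35 -0.07] w 0.323 q6 -1.76
rack now [-0.0659  0.0001]
tool d [ 0.0033 -0.     -0.0032] turn 0.0039
```

>>> servo_tool --moves '[[255, [0, 0, 0], 0], [255, [0, 0, 0], 0], [110, [0, 0, 0], 0], [110, [0, 0, 0], 0], [110, [0, 0, 0], 0], [110, [0, 0, 0], 0], [110, [0, 0, 0], 0], [110, [0, 0, 0], 0]]'

```text
time: 18.73
tool_pos: [0.5561, -0.0144, 0.0472]
tcp_rot: [0.238, -2.94, 0.011]
wrist_force: [-0.3, -0.1, 0.1]
width: 0.565
```

```bash
python3 - <<'E'
from h import *
gor(-.0685,0,.0516)
w=cam("wrist"); np.savez("w18.npz",**w); print(slope(w)); crop(w,0,0,560,420,1.4,"pics/w18.png")
c=cam("scene"); np.savez("s18.npz",**c); crop(c,190,190,340,290,5,"pics/s18.png")
E
```

```text
t 18.73 pos [ 0.5561 -0.0144  0.0472] jawyaw 1.7318 tilt [-0.1895 -0.0226] F [-0.3 -0.1  0.1] M [ 0.02 -0.08  0.01] w 0.565 q6 -1.76
rack now [-0.0621 -0.0002]
tool d [ 0.0071  0.0002 -0.003 ] turn 0.004
-0.6041189620097629
```

View pics/w18.png

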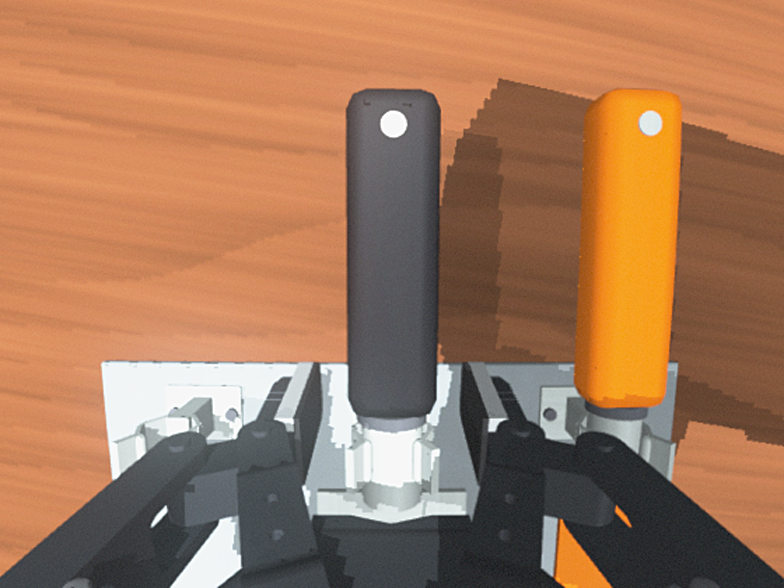

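View pics/s18.png

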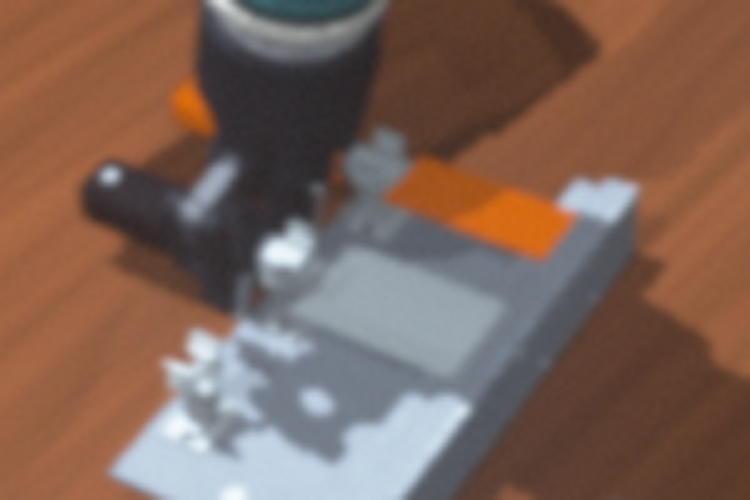

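```bash
python3 - <<'E'
from h import *
w=dict(np.load("w18.npz"))
q=lambda l:[(a/1.4-.5,b/1.4-.5) for a,b in l]
for n,p,z in (("broad tail",(393,91),.046),("broad front",(393,416),.046),("broad hole",(393,124),.048),("spat tail",(648,90),.045),("spat front",(622,406),.045),("spat hole",(651,123),.047),("rack near L",(104,362),.004),("rack near R",(676,364),.004)):
    print(n,torack(onz(w,q([p]),z)[0]).round(4))
E
```

```text
broad tail [-0.1586 -0.0006]
broad front [-0.0643 -0.0002]
broad hole [-0.149  -0.0006]
spat tail [-0.161   0.0734]
spat front [-0.0665  0.0709]
spat hole [-0.1511  0.0734]
rack near L [-0.0687 -0.1158]
rack near R [-0.0682  0.1153]
```

```bash
python3 - <<'E'
from h import *
w=dict(np.load("w18.npz"))
def dz(u,v):
    u=int(u/1.4);v=int(v/1.4); z=np.median(w["depth"][v-2:v+3,u-2:u+3]); o,d=ray(w,[(u,v)]); p=o+d[0]*z; return torack(p).round(4),p[2].round(4)
for n,p in (("b1",(393,180)),("b2",(393,380)),("s1",(636,180)),("s2",(625,380)),("table",(250,250)),("neckb",(393,425)),("base",(130,400))): print(n,dz(*p))
gor(-.066,0,.13)
E
```

```text
b1 (array([-0.134 , -0.0006]), np.float64(0.0455))
b2 (array([-0.0757, -0.0004]), np.float64(0.0465))
s1 (array([-0.1352,  0.0712]), np.float64(0.0443))
s2 (array([-0.0749,  0.071 ]), np.float64(0.0453))
table (array([-0.1133, -0.0562]), np.float64(-0.0012))
neckb (array([-0.0614, -0.0003]), np.float64(0.0458))
base (array([-0.0527, -0.1072]), np.float64(0.0026))
t 18.83 pos [ 0.556  -0.0144  0.0473] jawyaw 1.7318 tilt [-0.1897 -0.0227] F [-0.2  0.1 -0. ] M [ 0.02 -0.17 -0.01] w 0.569 q6 -1.76
rack now [-0.0622 -0.0001]
tool d [ 0.0195  0.0008 -0.0804] turn 0.004
```

>>> servo_tool --moves '[[110, [0.001, 0, -0.008], 0], [110, [0.003, 0, -0.015], 0], [110, [0.004, 0, -0.02], 0], [110, [0.004, 0, -0.02], 0], [110, [0.004, -0.005, -0.02], 0], [110, [0.004, -0.02, -0.005], 0.02], [110, [0.003, -0.03, 0], 0.03], [110, [0.003, -0.03, 0], 0.03]]'

```text
time: 19.5
tool_pos: [0.5591, -0.0976, 0.1458]
tcp_rot: [0.128, -2.947, 0.021]
wrist_force: [0.0, 1.0, -0.8]
width: 0.566
```

```bash
python3 - <<'E'
from h import *
go(.4966,-.2726,.12,1.416)
E
```

```text
t 19.5 pos [ 0.5591 -0.0976  0.1458] jawyaw 1.6582 tilt [-0.1899 -0.0223] F [ 0.   1.  -0.8] M [ 0.01 -0.05  0.01] w 0.566 q6 -1.82
tool d [ 0.071  -0.1688  0.0411] turn 0.2422
```

>>> servo_tool --moves '[[110, [0.01, -0.026, 0.003], 0.035], [110, [0.01, -0.026, 0.003], 0.035], [110, [0.009, -0.026, 0.003], 0.035], [110, [0.008, -0.026, 0.003], 0.035], [110, [0.007, -0.026, 0.003], 0.035], [110, [0.006, -0.024, 0.003], 0.03], [110, [0.004, -0.01, 0], 0.02], [110, [0, 0, 0], 0]]'

```text
time: 20.17
tool_pos: [0.5015, -0.2743, 0.1507]
tcp_rot: [-0.228, -2.955, 0.061]
wrist_force: [-0.2, -0.0, 0.8]
width: 0.569
```

```bash
python3 - <<'E'
from h import *
go(.4966,-.2726,.12,1.416)
c=cam("wrist"); np.savez("w20.npz",**c); 
B=np.array([.4653,-.2676]);a=-.155; X=lambda f,z=.020:[*(B+f*np.array([np.cos(a),np.sin(a)])),z]
P=proj(c,[X(-.05),X(0),X(.05),X(.065,.017)]); print(P*1.4)
crop(c,0,0,560,420,1.4,"pics/w20.png",P)
E
```

```text
t 20.17 pos [ 0.5015 -0.2743  0.1507] jawyaw 1.4212 tilt [-0.1789 -0.0272] F [-0.2 -0.   0.8] M [ 0.09 -0.1   0.02] w 0.569 q6 -1.85
tool d [-0.0002  0.0026  0.031 ] turn 0.0052
[[406.87393345 178.76444499]
 [406.07606994 267.59254425]
 [405.24214829 352.30341624]
 [405.10117265 375.2135857 ]]
```

View pics/w20.png

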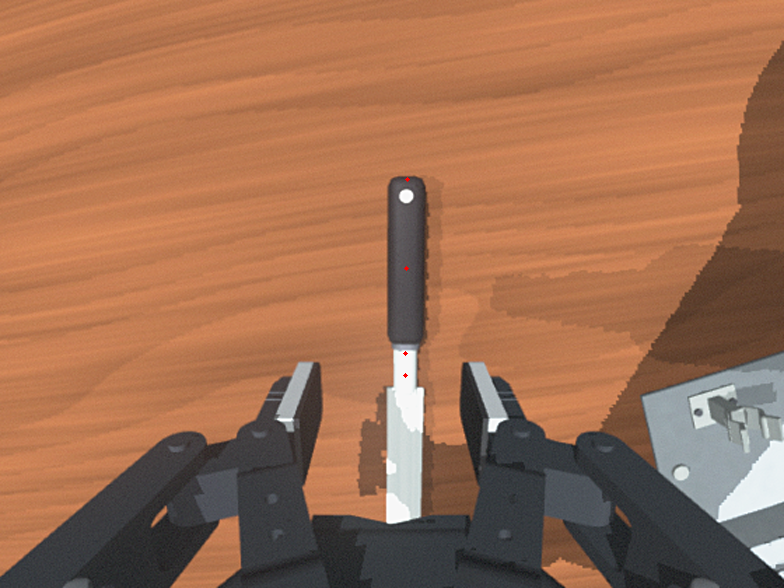

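```bash
python3 - <<'E'
from h import *
go(.503,-.2731,.029,1.416)
E
```

```text
t 20.22 pos [ 0.502  -0.2734  0.1506] jawyaw 1.4225 tilt [-0.1786 -0.027 ] F [ 0.  -0.4 -0. ] M [ 0.05 -0.12  0.03] w 0.567 q6 -1.85
tool d [-0.0219  0.007   0.1194] turn 0.0065
```

>>> servo_tool --moves '[[110, [-0.003, 0.001, 0.018], 0.003], [110, [-0.004, 0.001, 0.022], 0.003], [110, [-0.004, 0.001, 0.022], 0], [110, [-0.004, 0.001, 0.022], 0], [110, [-0.003, 0.001, 0.017], 0], [110, [-0.002, 0.001, 0.01], 0], [110, [-0.001, 0.001, 0.004], 0], [110, [0, 0, 0], 0]]'

```text
time: 20.88
tool_pos: [0.511, -0.2641, 0.0338]
tcp_rot: [-0.222, -2.966, 0.059]
wrist_force: [-0.9, -0.2, -0.5]
width: 0.567
```

```bash
python3 - <<'E'
from h import *
go(.503,-.2731,.029,1.416)
E
```

```text
t 20.88 pos [ 0.511  -0.2641  0.0338] jawyaw 1.4256 tilt [-0.1687 -0.027 ] F [-0.9 -0.2 -0.5] M [ 0.02 -0.05  0.08] w 0.567 q6 -1.81
tool d [ 0.0057 -0.0098  0.0063] turn 0.0096
```

>>> servo_tool --moves '[[110, [0.003, -0.005, 0], 0.005], [110, [0.002, -0.004, 0.002], 0.004], [110, [0, -0.001, 0.002], 0], [110, [0, 0, 0.001], 0], [255, [0, 0, 0], 0], [255, [0, 0, 0], 0], [255, [0, 0, 0], 0], [255, [0, 0, 0], 0]]' --newtons 20

```text
time: 21.55
tool_pos: [0.5069, -0.2754, 0.0354]
tcp_rot: [-0.237, -2.973, 0.065]
wrist_force: [0.6, 0.4, -1.9]
width: 0.251
```

```bash
python3 - <<'E'
from h import *
go(.503,-.2731,.029,1.416)
c=cam("wrist"); np.savez("w21.npz",**c); crop(c,0,0,560,420,1.4,"pics/w21.png")
c=cam("top"); np.savez("t21.npz",**c); crop(c,340,160,440,280,5,"pics/t21.png")
E
```

```text
t 21.55 pos [ 0.5069 -0.2754  0.0354] jawyaw 1.416 tilt [-0.161  -0.0308] F [ 0.6  0.4 -1.9] M [ 0.04 -0.09  0.  ] w 0.251 q6 -1.82
tool d [0.0032 0.002  0.0068] turn 0.0
```

View pics/w21.png

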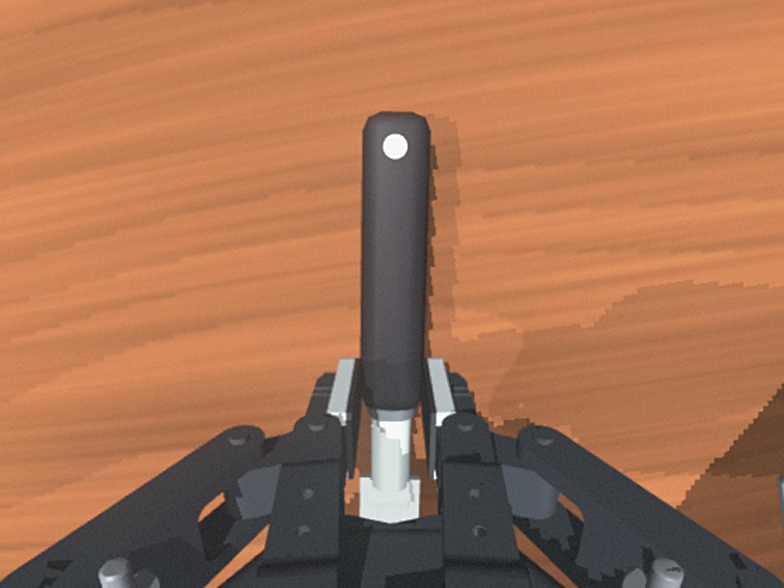

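View pics/t21.png

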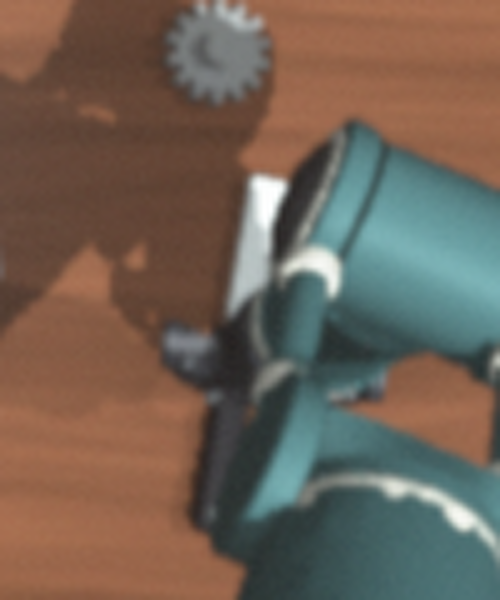

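>>> servo_tool --moves '[[130, [0, 0, 0], 0], [130, [0, 0, 0], 0], [130, [0.004, 0, 0.001], 0], [130, [0.004, 0, 0.002], 0], [130, [0.002, 0, 0.002], 0], [130, [0, 0, 0.002], 0], [130, [0, 0, 0], 0], [130, [0, 0, 0], 0]]' --newtons 20

```text
time: 22.32
tool_pos: [0.4943, -0.2735, 0.0292]
tcp_rot: [-0.236, -2.972, 0.065]
wrist_force: [0.2, -0.8, -0.1]
width: 0.489
```

```bash
python3 - <<'E'
from h import *
go(.499,-.274,.029,1.416)
c=cam("wrist"); np.savez("w22.npz",**c); crop(c,0,0,560,420,1.4,"pics/w22.png")
E
```

```text
t 22.32 pos [ 0.4943 -0.2735  0.0292] jawyaw 1.4165 tilt [-0.162  -0.0306] F [ 0.2 -0.8 -0.1] M [-0.03 -0.06 -0.02] w 0.489 q6 -1.82
tool d [-0.0047  0.0002 -0.0006] turn 0.0005
```

View pics/w22.png

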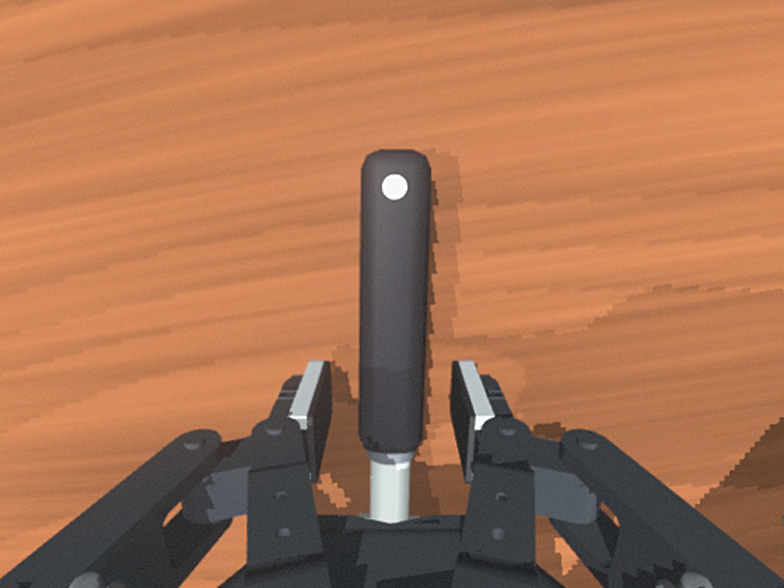

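>>> servo_tool --moves '[[200, [0, 0, 0.001], 0], [255, [0, 0, 0], 0], [255, [0, 0, 0], 0], [255, [0, 0, 0], 0], [255, [0, 0, 0], 0], [255, [0, 0, -0.01], 0], [255, [0, 0, -0.02], 0], [255, [0, 0, -0.02], 0]]' --newtons 20

```text
time: 23.03
tool_pos: [0.4983, -0.2697, 0.0742]
tcp_rot: [-0.235, -2.961, 0.057]
wrist_force: [1.1, -0.2, -1.7]
width: 0.256
```

```bash
python3 - <<'E'
from h import *
st()
c=cam("wrist"); np.savez("w23.npz",**c); crop(c,0,0,560,420,1.4,"pics/w23.png"); print(slope(c))
c=cam("top"); np.savez("t23.npz",**c); crop(c,340,160,440,280,5,"pics/t23.png")
E
```

```text
t 23.03 pos [ 0.4983 -0.2697  0.0742] jawyaw 1.4166 tilt [-0.1722 -0.0248] F [ 1.1 -0.2 -1.7] M [ 0.03 -0.19 -0.02] w 0.256 q6 -1.83
0.6119374227512313
```

View pics/w23.png

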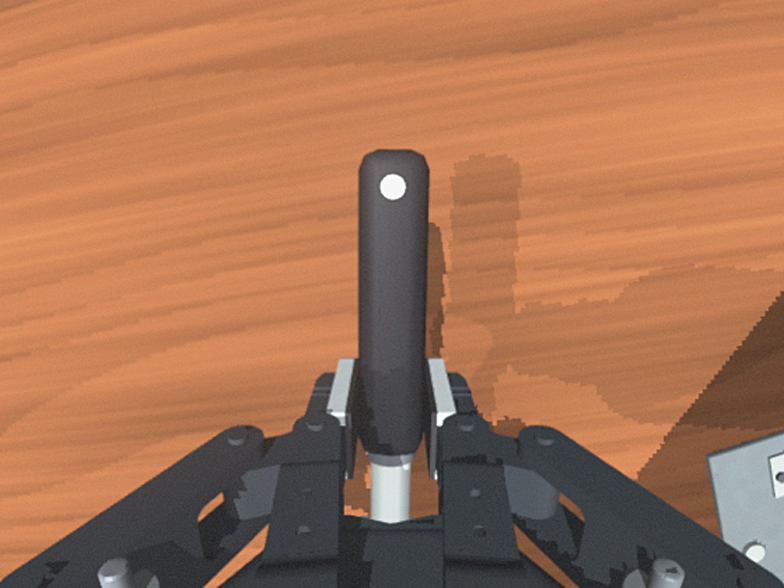

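>>> servo_tool --moves '[[255, [0.003, 0, -0.02], 0], [255, [0.004, 0, -0.025], 0], [255, [0.004, 0.01, -0.025], -0.02], [255, [-0.005, 0.025, -0.015], -0.03], [255, [-0.01, 0.035, 0], -0.04], [255, [-0.015, 0.038, 0], -0.04], [255, [-0.015, 0.038, 0], -0.04], [255, [-0.015, 0.038, 0], -0.04]]'

```text
time: 23.8
tool_pos: [0.5755, -0.0888, 0.1479]
tcp_rot: [0.071, -2.978, 0.04]
wrist_force: [0.5, -0.4, -1.4]
width: 0.257
```

```bash
python3 - <<'E'
from h import *
go(.7165,.0827,.14,1.7278)
E
```

```text
t 23.8 pos [ 0.5755 -0.0888  0.1479] jawyaw 1.6201 tilt [-0.1614 -0.0307] F [ 0.5 -0.4 -1.4] M [ 0.03 -0.14 -0.02] w 0.257 q6 -1.76
tool d [-0.1479  0.1644 -0.0202] turn -0.1077
```

>>> servo_tool --moves '[[255, [-0.018, 0.024, -0.004], -0.02], [255, [-0.021, 0.026, -0.004], -0.02], [255, [-0.022, 0.026, -0.004], -0.02], [255, [-0.023, 0.024, -0.004], -0.02], [255, [-0.024, 0.02, -0.004], -0.015], [255, [-0.02, 0.015, -0.002], -0.01], [255, [-0.01, 0.008, 0], 0], [255, [0, 0, 0], 0]]'

```text
time: 24.47
tool_pos: [0.7026, 0.087, 0.1354]
tcp_rot: [0.25, -2.962, 0.023]
wrist_force: [-0.4, -0.3, -0.5]
width: 0.254
```

```bash
python3 - <<'E'
from h import *
gor(.111,.07,.08)
E
```

```text
t 24.47 pos [0.7026 0.087  0.1354] jawyaw 1.7396 tilt [-0.1664 -0.0293] F [-0.4 -0.3 -0.5] M [ 0.04 -0.11 -0.04] w 0.254 q6 -1.64
rack now [0.0985 0.0771]
tool d [-0.0216 -0.0072  0.0525] turn 0.0118
```

>>> servo_tool --moves '[[255, [-0.003, -0.003, 0.01], 0.006], [255, [-0.003, -0.003, 0.012], 0.006], [255, [-0.003, -0.001, 0.012], 0], [255, [-0.002, 0, 0.012], 0], [255, [-0.001, 0, 0.008], 0], [255, [-0.001, 0, 0.004], 0], [255, [0, 0, 0], 0], [255, [0, 0, 0], 0]]'

```text
time: 25.13
tool_pos: [0.7036, 0.0755, 0.0668]
tcp_rot: [0.224, -2.959, 0.024]
wrist_force: [-0.9, 0.3, 0.5]
width: 0.249
```

```bash
python3 - <<'E'
from h import *
gor(.102,.07,.06)
c=cam("wrist"); np.savez("w24.npz",**c); print(slope(c))
c=cam("scene"); np.savez("s24.npz",**c); crop(c,250,160,430,300,4,"pics/s24.png")
E
```

```text
t 25.13 pos [0.7036 0.0755 0.0668] jawyaw 1.722 tilt [-0.1713 -0.029 ] F [-0.9  0.3  0.5] M [ 0.06 -0.03 -0.04] w 0.249 q6 -1.64
rack now [0.0976 0.0656]
tool d [-0.0055  0.0045  0.0059] turn -0.0058
4.4814720038534395
```

View pics/s24.png

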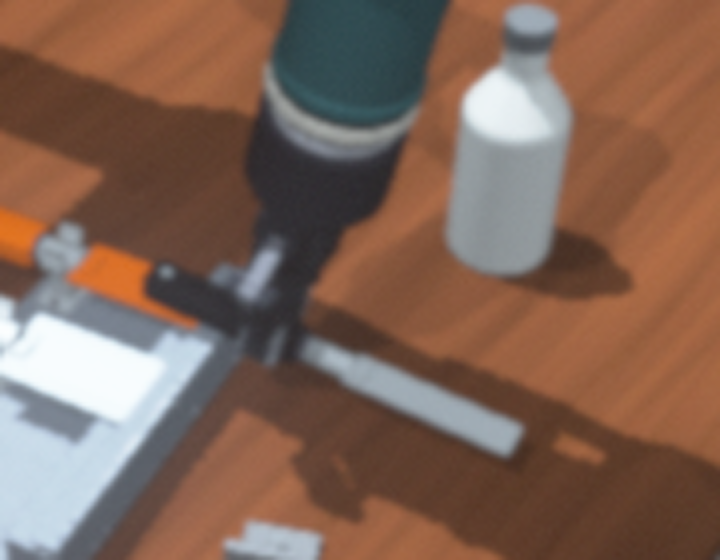

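>>> servo_tool --moves '[[255, [0, 0, 0.002], -0.003], [255, [0, 0, 0.002], -0.003], [255, [0, 0, 0.002], 0], [255, [0, 0, 0.001], 0], [255, [0, 0, 0], 0], [255, [0, 0, 0], 0], [255, [0, 0, 0], 0], [255, [0, 0, 0], 0]]'

```text
time: 25.9
tool_pos: [0.7039, 0.0754, 0.0662]
tcp_rot: [0.237, -2.963, 0.026]
wrist_force: [0.1, 1.7, 1.0]
width: 0.252
```

```bash
python3 - <<'E'
from h import *
gor(.102,.07,.06)
c=cam("wrist"); np.savez("w25.npz",**c); print(slope(c))
c=cam("scene"); np.savez("s25.npz",**c); crop(c,250,160,430,300,4,"pics/s25.png")
E
```

```text
t 25.9 pos [0.7039 0.0754 0.0662] jawyaw 1.7305 tilt [-0.1665 -0.0304] F [0.1 1.7 1. ] M [ 0.08 -0.09 -0.02] w 0.252 q6 -1.64
rack now [0.0979 0.0654]
tool d [-0.0051  0.0046  0.0054] turn 0.0027
5.50620131352375
```

View pics/s25.png

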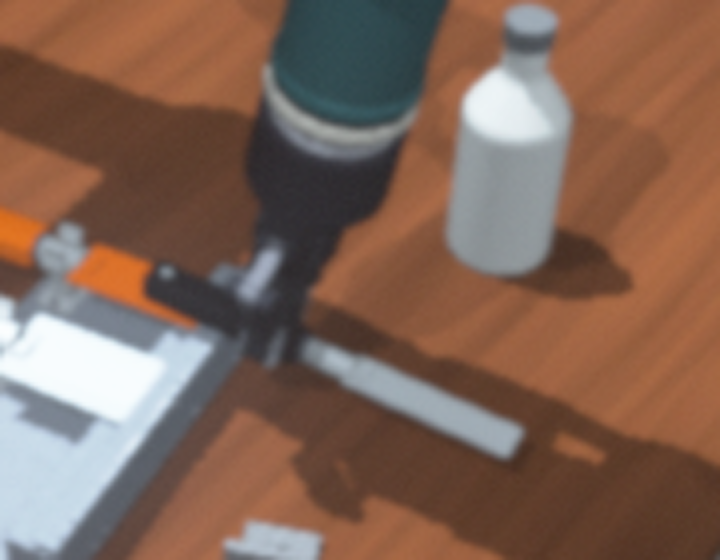

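>>> servo_tool --moves '[[255, [-0.002, 0.001, 0.003], 0], [255, [-0.002, 0.001, 0.003], 0], [255, [-0.001, 0, 0.003], 0], [255, [0, 0, 0.003], 0], [255, [0, 0, 0.003], 0], [255, [0, 0, 0.003], 0], [255, [0, 0, 0.003], 0], [255, [0, 0, 0], 0]]'

```text
time: 26.67
tool_pos: [0.709, 0.0769, 0.0593]
tcp_rot: [0.237, -2.967, 0.029]
wrist_force: [-0.2, 0.4, -0.7]
width: 0.253
```

```bash
python3 - <<'E'
from h import *
gor(.102,.07,.06)
c=cam("wrist"); np.savez("w25.npz",**c); print(slope(c))
E
```

```text
t 26.67 pos [0.709  0.0769 0.0593] jawyaw 1.7309 tilt [-0.1619 -0.0325] F [-0.2  0.4 -0.7] M [ 0.04 -0.11 -0.03] w 0.253 q6 -1.64
rack now [0.1032 0.0661]
tool d [ 0.0013  0.0039 -0.0005] turn 0.0031
16.28673870019714
```

>>> servo_tool --moves '[[255, [0, 0, -0.02], 0], [255, [0.003, 0, -0.025], 0], [255, [0.01, -0.01, -0.025], 0], [255, [0.025, -0.018, -0.01], 0], [255, [0.028, -0.02, 0], 0], [255, [0.028, -0.02, 0.003], 0], [255, [0.028, -0.02, 0.004], 0], [255, [0.025, -0.018, 0.004], 0]]'

```text
time: 27.38
tool_pos: [0.5938, -0.0472, 0.1484]
tcp_rot: [0.25, -2.966, 0.028]
wrist_force: [0.3, 0.6, -1.4]
width: 0.252
```

```bash
python3 - <<'E'
from h import *
gor(-.093,-.075,.115)
E
```

```text
t 27.38 pos [ 0.5938 -0.0472  0.1484] jawyaw 1.7391 tilt [-0.1619 -0.0326] F [ 0.3  0.6 -1.4] M [ 0.   -0.14  0.  ] w 0.252 q6 -1.81
rack now [-0.03   -0.0385]
tool d [ 0.057  -0.0357  0.0436] turn 0.0113
```

>>> servo_tool --moves '[[255, [0.012, -0.007, 0.006], 0.004], [255, [0.013, -0.008, 0.008], 0.004], [255, [0.013, -0.008, 0.008], 0.003], [255, [0.01, -0.007, 0.008], 0], [255, [0.006, -0.003, 0.006], 0], [255, [0.002, 0, 0.003], 0], [255, [0, 0, 0], 0], [255, [0, 0, 0], 0]]'

```text
time: 28.05
tool_pos: [0.5289, -0.0957, 0.1143]
tcp_rot: [0.223, -2.963, 0.028]
wrist_force: [-0.6, 0.5, -0.3]
width: 0.257
```

```bash
python3 - <<'E'
from h import *
gor(-.093,-.075,.112)
c=cam("wrist"); np.savez("w26.npz",**c); print(slope(c)); crop(c,0,0,560,420,1.4,"pics/w26.png")
c=cam("top"); np.savez("t26.npz",**c); crop(c,250,150,350,250,6,"pics/t26.png")
c=cam("scene"); np.savez("s26.npz",**c); crop(c,190,180,340,300,5,"pics/s26.png")
E
```

```text
t 28.05 pos [ 0.5289 -0.0957  0.1143] jawyaw 1.7216 tilt [-0.1671 -0.0316] F [-0.6  0.5 -0.3] M [-0.01 -0.16  0.03] w 0.257 q6 -1.88
rack now [-0.1017 -0.0763]
tool d [-0.0089  0.0013  0.0008] turn -0.0062
16.669058838868303
```

View pics/t26.png

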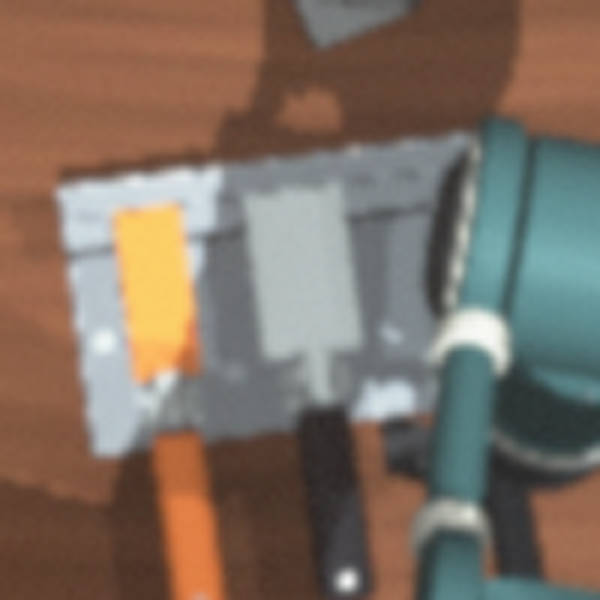

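View pics/s26.png

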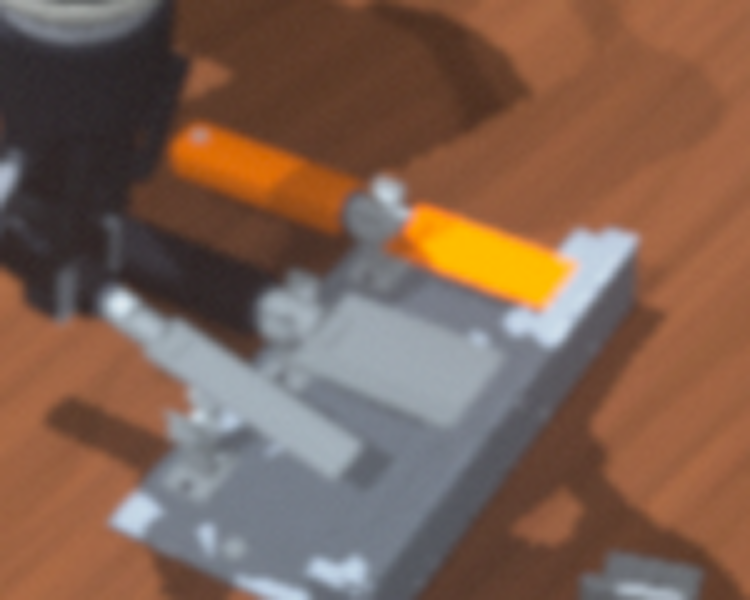

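View pics/w26.png

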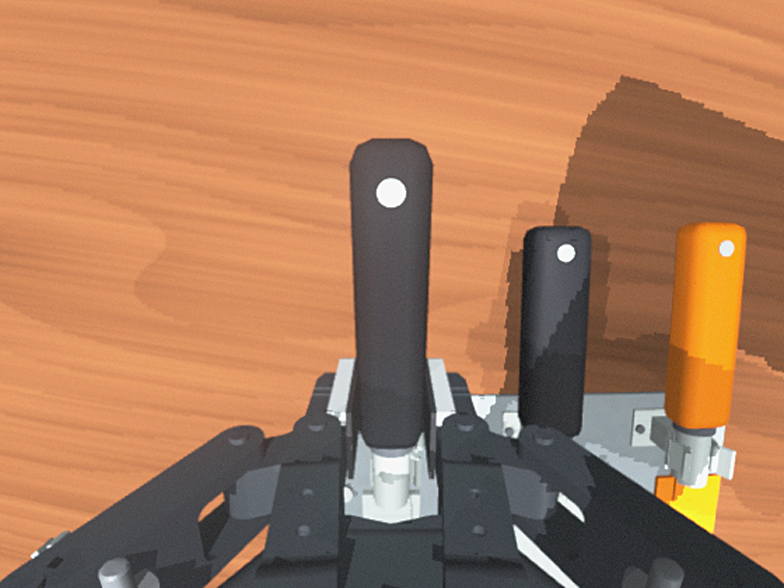

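```bash
python3 - <<'E'
from h import *
s=dict(np.load("s26.npz"))
for z in (.045,.05,.055,.06,.065): print(z,torack(onz(s,[(259.5,272.1)],z)[0]).round(4))
b=dict(np.load("s10.npz"))
for z in (.045,.05,.055): print("broad",z,torack(onz(b,[(190+444/5-.5,160+452/5-.5)],z)[0]).round(4))
E
```

```text
0.045 [ 0.0272 -0.0667]
0.05 [ 0.0298 -0.0703]
0.055 [ 0.0325 -0.0739]
0.06 [ 0.0351 -0.0775]
0.065 [ 0.0377 -0.0811]
broad 0.045 [0.0285 0.0084]
broad 0.05 [0.0311 0.0043]
broad 0.055 [0.0337 0.0001]
```

```bash
python3 -c "
from h import *
gor(-.090,-.075,.096)"
```

```text
t 28.2 pos [ 0.5296 -0.0956  0.1149] jawyaw 1.7223 tilt [-0.166 -0.032] F [ 0.1  1.1 -2.2] M [ 0.05 -0.1  -0.03] w 0.251 q6 -1.88
rack now [-0.1009 -0.0763]
tool d [-0.014   0.0014  0.0168] turn -0.0055
```

>>> servo_tool --moves '[[255, [-0.004, 0.001, 0.002], -0.003], [255, [-0.005, 0, 0.003], -0.003], [255, [-0.003, 0, 0.004], 0], [255, [-0.001, 0, 0.004], 0], [255, [0, 0, 0.002], 0], [255, [0, 0, 0.001], 0], [255, [0, 0, 0], 0], [255, [0, 0, 0], 0]]'

```text
time: 28.87
tool_pos: [0.5436, -0.0915, 0.0955]
tcp_rot: [0.238, -2.966, 0.029]
wrist_force: [-0.1, 0.4, -2.0]
width: 0.254
```

```bash
python3 - <<'E'
from h import *
gor(-.090,-.075,.092)
c=cam("wrist"); np.savez("w27.npz",**c); print(slope(c))
c=cam("scene"); np.savez("s27.npz",**c); crop(c,190,200,340,300,5,"pics/s27.png")
E
```

```text
t 28.87 pos [ 0.5436 -0.0915  0.0955] jawyaw 1.7316 tilt [-0.1632 -0.0326] F [-0.1  0.4 -2. ] M [ 0.04 -0.2  -0.01] w 0.254 q6 -1.87
rack now [-0.0865 -0.0744]
tool d [ 0.0029 -0.0006  0.004 ] turn 0.0038
16.4206839818112
```

View pics/s27.png

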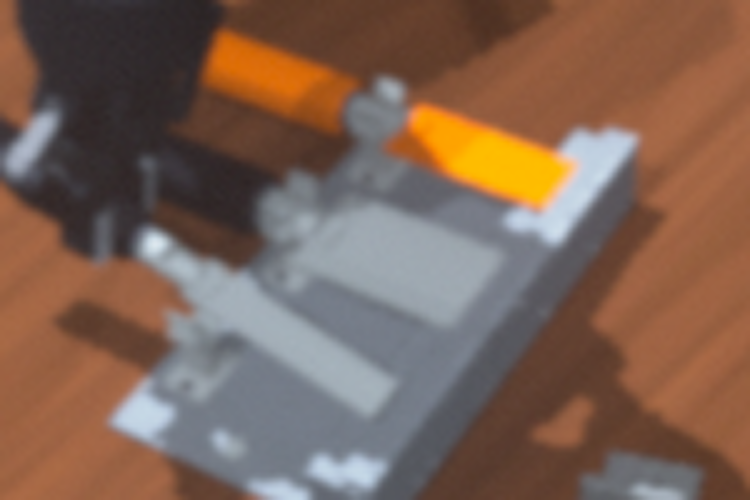

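>>> servo_tool --moves '[[255, [0.001, -0.001, 0.001], 0.003], [255, [0, 0, 0.0015], 0], [255, [0, 0, 0.0015], 0], [255, [0, 0, 0.0015], 0], [255, [0, 0, 0.001], 0], [255, [0, 0, 0], 0], [255, [0, 0, 0], 0], [255, [0, 0, 0], 0]]'

```text
time: 29.63
tool_pos: [0.542, -0.0934, 0.0902]
tcp_rot: [0.232, -2.969, 0.03]
wrist_force: [-1.4, 0.2, -0.3]
width: 0.253
```

```bash
python3 - <<'E'
from h import *
gor(-.090,-.075,.088)
c=cam("wrist"); np.savez("w28.npz",**c); print(slope(c))
E
```

```text
t 29.63 pos [ 0.542  -0.0934  0.0902] jawyaw 1.7277 tilt [-0.1607 -0.0329] F [-1.4  0.2 -0.3] M [ 0.04 -0.18  0.02] w 0.253 q6 -1.87
rack now [-0.0883 -0.076 ]
tool d [0.0013 0.0011 0.0024] turn -0.0001
16.239738010328445
```

>>> servo_tool --moves '[[255, [0, 0.001, 0.001], 0], [255, [0, 0, 0.001], 0], [255, [0, 0, 0.001], 0], [255, [0, 0, 0.001], 0], [255, [0, 0, 0], 0], [255, [0, 0, 0], 0], [255, [0, 0, 0], 0], [255, [0, 0, 0], 0]]'

```text
time: 30.35
tool_pos: [0.5417, -0.0927, 0.0865]
tcp_rot: [0.232, -2.97, 0.031]
wrist_force: [-0.1, -0.6, 0.7]
width: 0.254
```

```bash
python3 - <<'E'
from h import *
gor(-.090,-.075,.088)
c=cam("wrist"); np.savez("w28.npz",**c); print(slope(c))
c=cam("scene"); np.savez("s28.npz",**c); crop(c,230,220,340,300,7,"pics/s28.png")
E
```

```text
t 30.35 pos [ 0.5417 -0.0927  0.0865] jawyaw 1.7276 tilt [-0.1596 -0.0335] F [-0.1 -0.6  0.7] M [ 0.01 -0.23 -0.04] w 0.254 q6 -1.87
rack now [-0.0886 -0.0753]
tool d [ 0.0017  0.0003 -0.0013] turn -0.0002
14.530174550611374
```

View pics/s28.png

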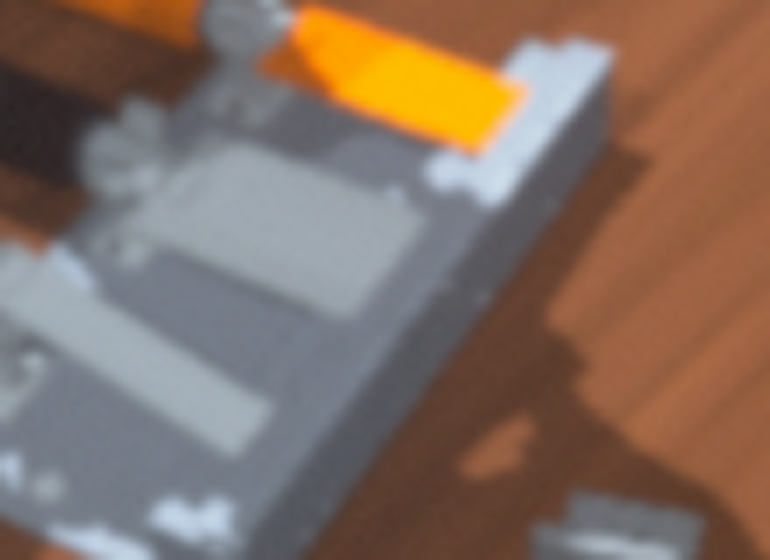

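>>> servo_tool --moves '[[255, [-0.002, 0, 0.0002], 0], [255, [-0.002, 0, 0.0002], 0], [255, [-0.002, 0, 0.0002], 0], [255, [-0.002, 0, 0.0002], 0], [255, [-0.002, 0, 0.0002], 0], [255, [-0.002, 0, 0.0002], 0], [255, [0, 0, 0], 0], [255, [0, 0, 0], 0]]'

```text
time: 31.12
tool_pos: [0.5546, -0.0907, 0.0829]
tcp_rot: [0.232, -2.97, 0.031]
wrist_force: [-0.1, -0.8, 0.9]
width: 0.251
```

```bash
python3 - <<'E'
from h import *
gor(-.069,-.075,.073)
c=cam("wrist"); np.savez("w29.npz",**c); print(slope(c))
c=cam("scene"); np.savez("s29.npz",**c); crop(c,230,220,340,300,7,"pics/s29.png")
E
```

```text
t 31.12 pos [ 0.5546 -0.0907  0.0829] jawyaw 1.7277 tilt [-0.1598 -0.0334] F [-0.1 -0.8  0.9] M [ 0.06 -0.11 -0.01] w 0.251 q6 -1.86
rack now [-0.0755 -0.0753]
tool d [-0.008   0.0004  0.0087] turn -0.0001
13.305476315663991
```

View pics/s29.png

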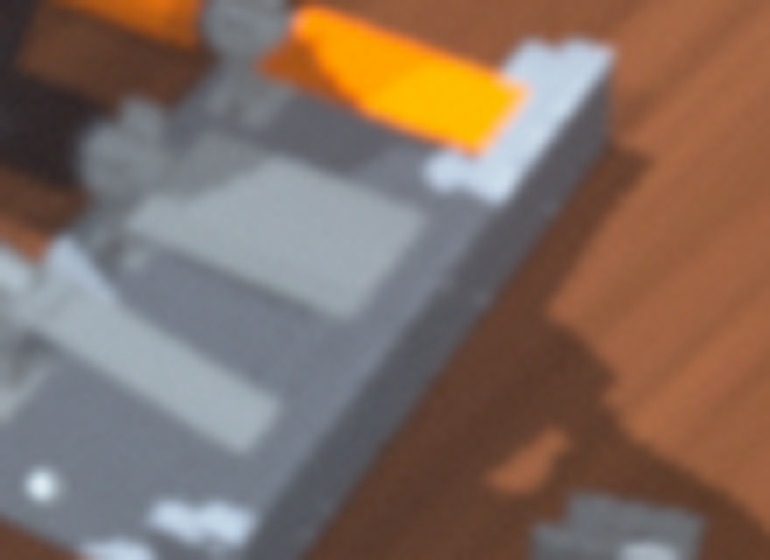

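>>> servo_tool --moves '[[255, [0, 0, 0.0015], 0], [255, [-0.001, 0, 0.0015], 0], [255, [-0.001, 0, 0.001], 0], [255, [-0.0015, 0, 0.001], 0], [255, [-0.0015, 0, 0.001], 0], [255, [-0.0015, 0, 0.0005], 0], [255, [-0.001, 0, 0], 0], [255, [-0.001, 0, 0], 0]]'

```text
time: 31.88
tool_pos: [0.5548, -0.0902, 0.072]
tcp_rot: [0.231, -2.954, 0.03]
wrist_force: [-4.5, -2.3, 2.5]
width: 0.253
```

```bash
python3 - <<'E'
from h import *
gor(-.069,-.075,.073)
c=cam("wrist"); np.savez("w30.npz",**c); print(slope(c))
E
```

```text
t 31.88 pos [ 0.5548 -0.0902  0.072 ] jawyaw 1.7271 tilt [-0.1756 -0.0338] F [-4.5 -2.3  2.5] M [-0.24  0.52 -0.13] w 0.253 q6 -1.86
rack now [-0.0752 -0.0749]
tool d [-0.0059 -0.0001 -0.0021] turn -0.0007
8.64173050992128
```

```bash
python3 - <<'E'
from h import *
s=dict(np.load("s28.npz")); print(torack(onz(s,[(265.5,280.9)],.0348)[0]))
w=dict(np.load("w30.npz")); crop(w,0,0,560,420,1.4,"pics/w30.png")
c=cam("scene"); np.savez("s30.npz",**c); crop(c,190,210,320,300,6,"pics/s30.png")
E
```

```text
[ 0.04590618 -0.07366726]
```

View pics/w30.png

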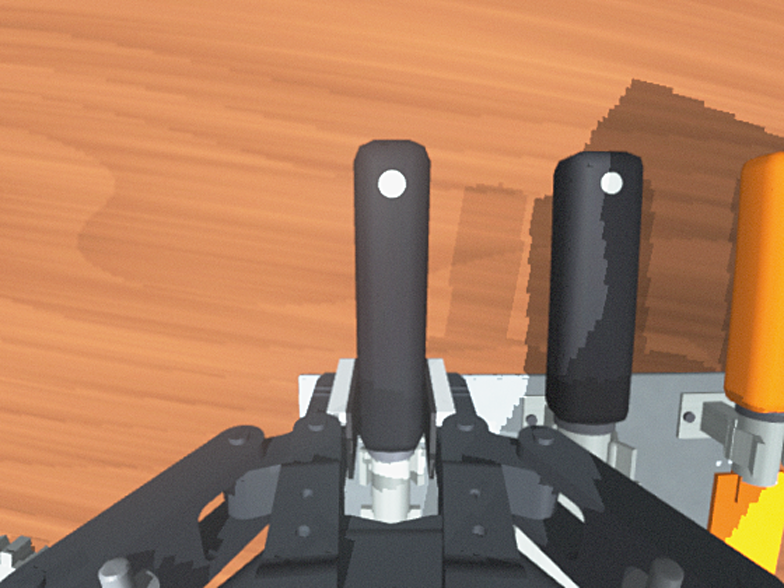

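View pics/s30.png

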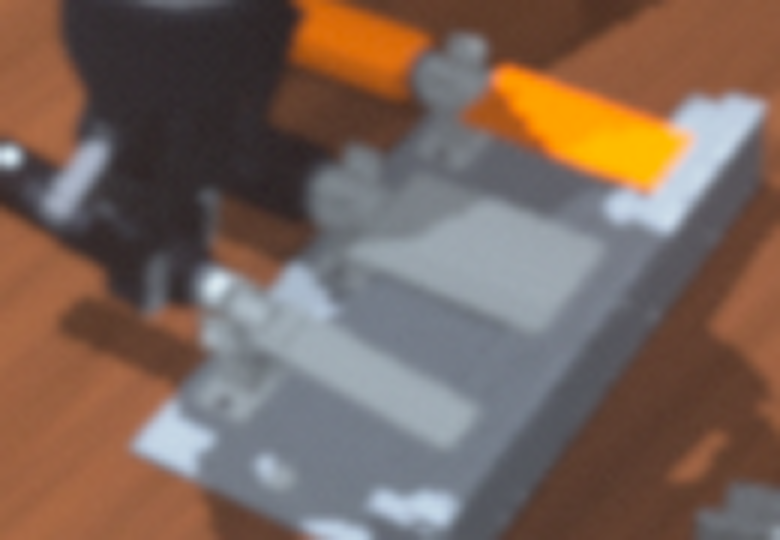

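```bash
python3 - <<'E'
from h import *
w=dict(np.load("w30.npz"))
def dz(u,v):
    u=int(u/1.4);v=int(v/1.4); z=np.median(w["depth"][v-1:v+2,u-1:u+2]); o,d=ray(w,[(u,v)]); p=o+d[0]*z; return torack(p).round(4),p[2].round(4)
print("slim hole",dz(392,184),"tail",dz(392,144),"front",dz(392,440)); print("broad hole",dz(612,183))
E
```

```text
slim hole (array([-0.1454, -0.075 ]), np.float64(0.0748)) tail (array([-0.1568, -0.075 ]), np.float64(0.0721)) front (array([-0.0657, -0.0751]), np.float64(0.0625))
broad hole (array([-0.1496, -0.0002]), np.float64(0.046))
```

>>> servo_tool --moves '[[255, [0, 0, 0.002], 0], [255, [0, 0, 0.003], 0], [255, [0, 0, 0.003], 0], [255, [0, 0, 0.003], 0], [255, [0, 0, 0.003], 0], [255, [0, 0, 0.003], 0], [255, [0, 0, 0.003], 0], [255, [0, 0, 0.002], 0]]'

```text
time: 32.65
tool_pos: [0.553, -0.0903, 0.0519]
tcp_rot: [0.229, -2.958, 0.029]
wrist_force: [-3.4, -1.3, 7.1]
width: 0.25
```

```bash
python3 - <<'E'
from h import *
gor(-.0765,-.075,.054)
c=cam("wrist"); np.savez("w31.npz",**c); print(slope(c))
E
```

```text
t 32.65 pos [ 0.553  -0.0903  0.0519] jawyaw 1.7259 tilt [-0.1719 -0.0325] F [-3.4 -1.3  7.1] M [-0.28  0.42  0.02] w 0.25 q6 -1.86
rack now [-0.077  -0.0747]
tool d [-0.0002 -0.0003 -0.0021] turn -0.0019
0.5258608132947986
```

>>> servo_tool --moves '[[255, [0, 0, 0.003], 0], [255, [0, 0, 0.004], 0], [255, [0, 0, 0.004], 0], [255, [0, 0, 0.004], 0], [255, [0, 0, 0.004], 0], [255, [0, 0, 0.004], 0], [255, [0, 0, 0.004], 0], [255, [0, 0, 0.004], 0]]'

```text
time: 33.37
tool_pos: [0.5533, -0.0905, 0.0504]
tcp_rot: [0.23, -2.957, 0.029]
wrist_force: [-9.5, 1.7, 24.2]
width: 0.252
```

```bash
python3 - <<'E'
from h import *
gor(-.0765,-.075,.054)
c=cam("wrist"); np.savez("w32.npz",**c); print(slope(c))
E
```

```text
t 33.37 pos [ 0.5533 -0.0905  0.0504] jawyaw 1.7267 tilt [-0.1731 -0.0329] F [-9.5  1.7 24.2] M [ 0.36  1.91 -0.16] w 0.252 q6 -1.86
rack now [-0.0768 -0.0749]
tool d [ 0.0004 -0.0001 -0.0036] turn -0.0011
-0.531135249744524
```

>>> servo_tool --moves '[[255, [0, 0, 0], 0], [255, [-0.003, 0, 0], 0], [255, [-0.004, 0, 0], 0], [255, [-0.004, 0, 0], 0], [255, [-0.004, 0, 0], 0], [255, [-0.005, 0, 0], 0], [255, [-0.005, 0, 0], 0], [255, [-0.005, 0, 0], 0]]'

```text
time: 34.08
tool_pos: [0.5562, -0.0898, 0.0493]
tcp_rot: [0.23, -2.891, 0.03]
wrist_force: [-15.2, -2.2, 16.6]
width: 0.255
```

>>> servo_tool --moves '[[255, [0, 0, 0], 0], [255, [0, 0, 0], 0], [120, [0, 0, 0], 0], [120, [0, 0, 0], 0], [120, [0, 0, 0], 0], [120, [0, 0, 0], 0], [120, [0, 0, 0], 0], [120, [0, 0, 0], 0]]'

```text
time: 34.75
tool_pos: [0.5601, -0.09, 0.049]
tcp_rot: [0.231, -2.898, 0.032]
wrist_force: [0.1, -0.3, 0.2]
width: 0.531
```

```bash
python3 - <<'E'
from h import *
gor(-.0765,-.075,.054)
w=cam("wrist"); np.savez("w33.npz",**w); print(slope(w)); crop(w,0,0,560,420,1.4,"pics/w33.png")
E
```

```text
t 34.75 pos [ 0.5601 -0.09    0.049 ] jawyaw 1.7303 tilt [-0.2296 -0.0401] F [ 0.1 -0.3  0.2] M [-0.01 -0.13  0.01] w 0.531 q6 -1.84
rack now [-0.07   -0.0755]
tool d [ 0.0075  0.0005 -0.0034] turn 0.0026
-0.037848875162861784
```

View pics/w33.png

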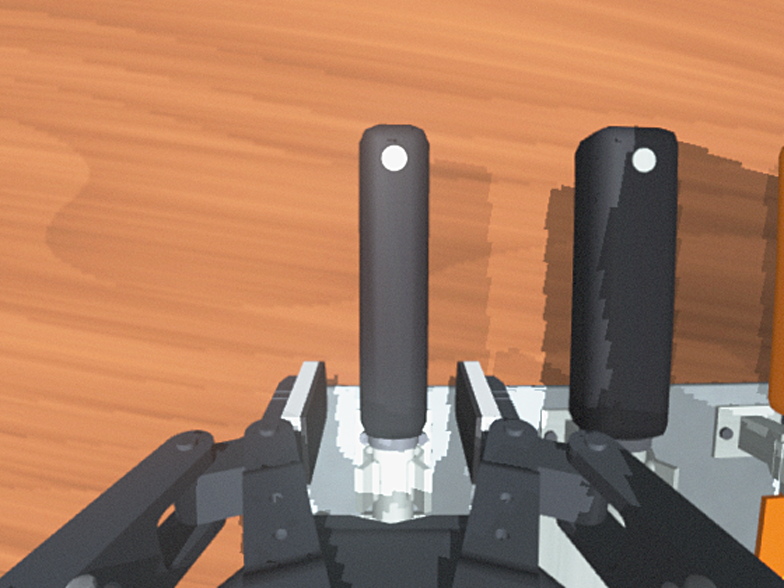

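```bash
python3 - <<'E'
from h import *
w=dict(np.load("w33.npz"))
q=lambda l:[(a/1.4-.5,b/1.4-.5) for a,b in l]
for n,p,z in (("slim tail",(394,126),.044),("slim hole",(394,158),.046),("slim front",(394,437),.044),("broad tail",(640,128),.046),("broad hole",(644,160),.048),("broad front",(618,437),.046)):
    print(n,torack(onz(w,q([p]),z)[0]).round(4))
def dz(u,v):
    u=int(u/1.4);v=int(v/1.4); z=np.median(w["depth"][v-2:v+3,u-2:u+3]); o,d=ray(w,[(u,v)]); p=o+d[0]*z; return torack(p).round(4),p[2].round(4)
for n,p in (("s1",(394,200)),("s2",(394,400)),("b1",(625,200)),("b2",(620,400))): print(n,dz(*p))
E
```

```text
slim tail [-0.159  -0.0755]
slim hole [-0.1491 -0.0755]
slim front [-0.0641 -0.0752]
broad tail [-0.159  -0.0019]
broad hole [-0.1491 -0.0016]
broad front [-0.0643 -0.0051]
s1 (array([-0.1372, -0.0754]), np.float64(0.0444))
s2 (array([-0.0763, -0.0752]), np.float64(0.0447))
b1 (array([-0.1377, -0.0059]), np.float64(0.0455))
b2 (array([-0.0764, -0.0055]), np.float64(0.0462))
```

>>> servo_tool --moves '[[120, [0.002, 0, -0.008], 0], [120, [0.003, 0, -0.012], 0], [120, [0.003, 0, -0.012], 0], [120, [0.003, 0, -0.012], 0], [200, [0.002, 0, -0.006], 0], [255, [0, 0, 0], 0], [255, [0, 0, 0], 0], [255, [0, 0, 0], 0]]'

```text
time: 35.47
tool_pos: [0.5607, -0.0903, 0.1093]
tcp_rot: [0.231, -2.903, 0.034]
wrist_force: [0.5, -0.5, -0.2]
width: 0.004
```

```bash
python3 - <<'E'
from h import *
gor(-.068,-.075,.08)
w=cam("wrist"); np.savez("w34.npz",**w); crop(w,0,0,560,420,1.4,"pics/w34.png")
E
```

```text
t 35.47 pos [ 0.5607 -0.0903  0.1093] jawyaw 1.7304 tilt [-0.2243 -0.041 ] F [ 0.5 -0.5 -0.2] M [-0.01 -0.11  0.07] w 0.004 q6 -1.85
rack now [-0.0694 -0.0759]
tool d [-0.0081  0.001   0.0282] turn 0.0026
```

View pics/w34.png

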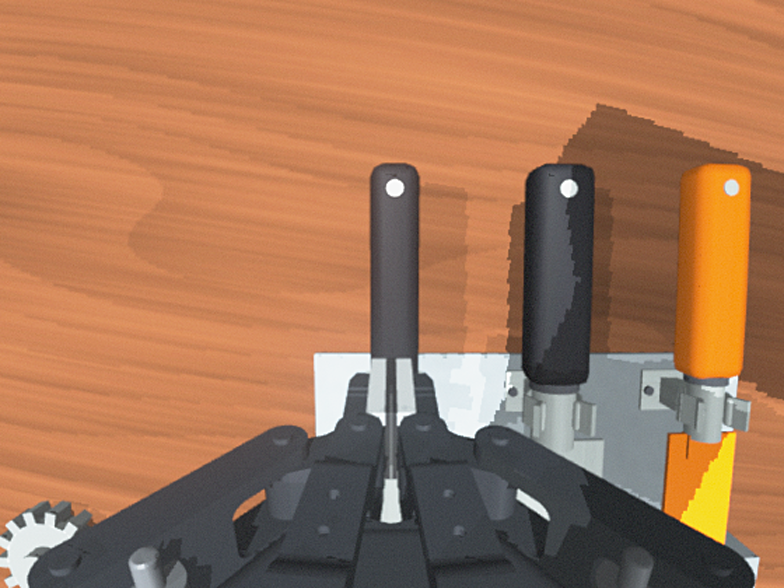

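>>> servo_tool --moves '[[255, [-0.001, 0, 0.005], 0], [255, [-0.001, 0, 0.006], 0], [255, [-0.001, 0, 0.006], 0], [255, [-0.001, 0, 0.006], 0], [255, [-0.001, 0, 0.005], 0], [255, [-0.001, 0, 0.003], 0], [255, [0, 0, 0], 0], [255, [0, 0, 0], 0]]'

```text
time: 36.18
tool_pos: [0.5572, -0.0905, 0.0715]
tcp_rot: [0.231, -2.897, 0.032]
wrist_force: [-1.0, 0.7, 4.7]
width: 0.001
```

```bash
python3 - <<'E'
from h import *
gor(-.068,-.075,.072)
E
```

```text
t 36.18 pos [ 0.5572 -0.0905  0.0715] jawyaw 1.7304 tilt [-0.2305 -0.0403] F [-1.   0.7  4.7] M [ 0.1   0.22 -0.04] w 0.001 q6 -1.85
rack now [-0.0729 -0.0755]
tool d [-0.0046  0.0005 -0.0016] turn 0.0026
```

>>> servo_tool --moves '[[255, [-0.0008, 0, 0.003], 0], [255, [-0.0009, 0, 0.004], 0], [255, [-0.001, 0, 0.004], 0], [255, [-0.001, 0, 0.004], 0], [255, [-0.001, 0, 0.004], 0], [255, [-0.001, 0, 0.004], 0], [255, [-0.001, 0, 0.004], 0], [255, [-0.001, 0, 0.004], 0]]'

```text
time: 36.85
tool_pos: [0.5578, -0.091, 0.0708]
tcp_rot: [0.227, -2.884, 0.033]
wrist_force: [-7.1, 1.6, 22.5]
width: 0.002
```

```bash
python3 - <<'E'
from h import *
gor(-.068,-.075,.072)
E
```

```text
t 36.85 pos [ 0.5578 -0.091   0.0708] jawyaw 1.7282 tilt [-0.2437 -0.042 ] F [-7.1  1.6 22.5] M [ 0.25  1.85 -0.14] w 0.002 q6 -1.84
rack now [-0.0723 -0.0761]
tool d [-0.0039  0.0011 -0.0022] turn 0.0004
```

>>> servo_tool --moves '[[255, [0.001, 0, -0.005], 0], [255, [0.005, 0, -0.02], 0], [255, [0.008, 0, -0.03], 0], [255, [0.009, 0, -0.035], 0], [255, [0.009, 0, -0.035], 0], [255, [0.03, -0.01, -0.02], 0], [255, [0.03, -0.02, 0], 0], [255, [0.01, -0.03, 0], 0]]'

```text
time: 37.52
tool_pos: [0.5044, -0.1561, 0.2428]
tcp_rot: [0.238, -2.879, 0.03]
wrist_force: [0.4, 0.7, -0.4]
width: 0.0
```

>>> servo_tool --moves '[[255, [0, -0.035, 0], 0], [255, [0, -0.035, 0], 0], [255, [0, -0.035, 0], 0], [255, [0, -0.035, 0], 0], [255, [0, -0.035, 0], 0], [255, [0, -0.03, 0], 0], [255, [0, -0.01, 0], 0], [255, [0, 0, 0], 0]]'

```text
time: 38.18
tool_pos: [0.5388, -0.3829, 0.2458]
tcp_rot: [0.235, -2.885, 0.037]
wrist_force: [-0.3, 0.0, -0.7]
width: -0.001
```

```bash
python3 - <<'E'
from h import *
st()
c=cam("top"); np.savez("t40.npz",**c); crop(c,250,160,350,260,6,"pics/t40.png"); crop(c,0,0,560,420,1.4,"pics/t40f.png")
c=cam("scene"); np.savez("s40.npz",**c); crop(c,190,190,340,300,5,"pics/s40.png")
E
```

```text
t 38.18 pos [ 0.5388 -0.3829  0.2458] jawyaw 1.7337 tilt [-0.2413 -0.0449] F [-0.3  0.  -0.7] M [ 0.04 -0.14 -0.07] w -0.001 q6 -2.27
```

View pics/t40.png

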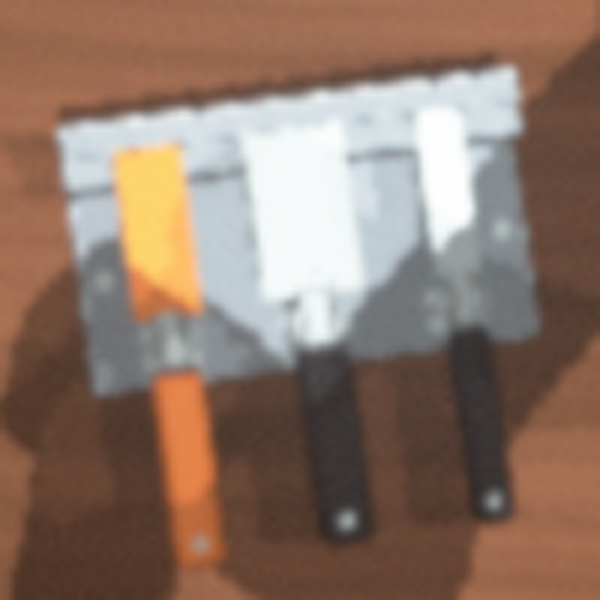

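View pics/s40.png

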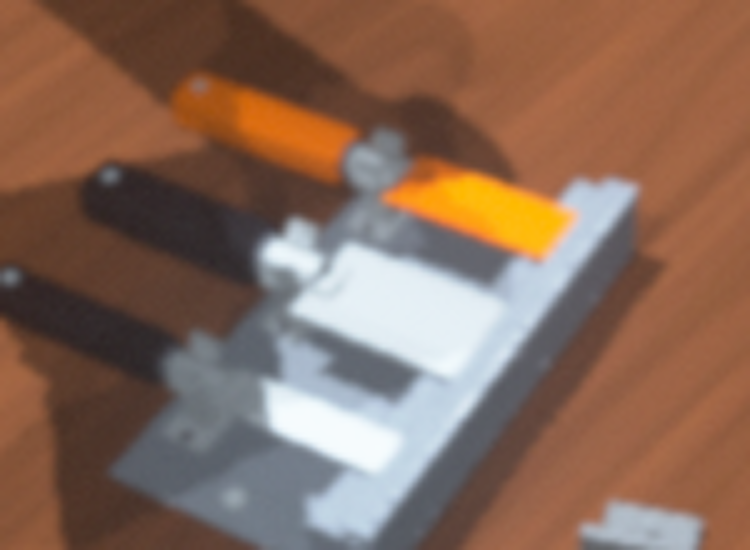

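View pics/t40f.png

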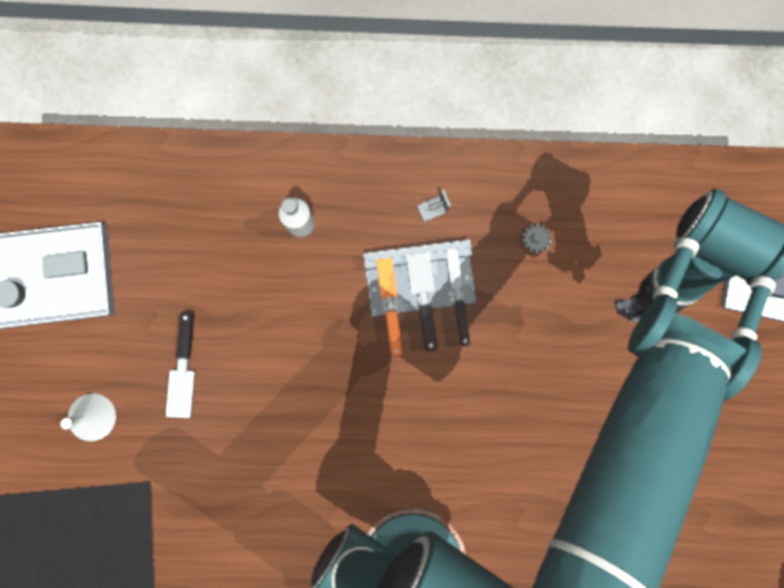

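```bash
python3 - <<'E'
from h import *
c=dict(np.load("t40.npz"))
for n,u,v,z in (("spat",200,545,.047),("broad",346,518,.048),("slim",492,500,.046)):
    print(n,torack(onz(c,[(250+u/6-.5,160+v/6-.5)],z)[0]).round(4))
a=np.load("top0.npz")["pixels"].astype(int);b=c["pixels"].astype(int)
for n,(x0,y0,x1,y1) in dict(bottle=(195,135,228,172),bracket=(295,132,325,160),gear=(370,157,398,183),spat=(268,182,290,256)).items(): print(n,np.abs(a-b)[y0:y1,x0:x1].mean())
E
```

```text
spat [-0.1508  0.0753]
broad [-0.1471  0.0009]
slim [-0.148  -0.0735]
bottle 6.291291291291292
bracket 8.147619047619047
gear 39.124542124542124
spat 35.751638001638
```

```bash
python3 -c "
from workcell import bot
print(bot.finish_job())"
```

```text
the job is handed in; nothing more can be done
None
```

Both scrapers are in the rack and the job is handed in, at about 38 s on the robot's clock. The broad one is in the middle (wide) clip and the slim one in the right-hand (narrow) clip.

**How it was done:** Moves can only turn about the tool's vertical axis, so I could not tilt a scraper with the wrist. I tilted each one in the grip by levering its handle tail on top of the rack's lip. Then I hooked the blade under the lip, slid it forward until I felt the back, and swung the handle down with about 24 N. A forward push of about 15 N followed for each, and one extra 22 N press from above for the slim one.

**Last checks:**
- **Level:** both handles lie level, within about 1°.
- **Height:** compared with the spatula, the broad handle's height is within 0.5 mm of what a fully seated neck should give. Compared with the broad one, the slim handle read about 0.5 mm high. The extra press moved it less than 1 mm under load, and I did not re-measure its height afterwards.
- **Edge at the back:** the wrist camera put both handle tails at the same distance along the rack, matching a blade edge against the back. The final top view differed by 0.9 mm between the two (broad −147.1 mm, slim −148.0 mm), which is within camera accuracy.
- **Other things:** in the final top view the spatula's handle end and the gear are where they started. The wash bottle and bracket look unmoved. Image differences around the gear and spatula were large, which I put down to the arm's shadow.

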